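Fit the spacer block from behind the bottles

TASK

Stand all three containers on the black rubber mat to clear the way, then take the aluminium spacer block that stood behind and between them and push it upright into the gap of the steel mould frame, its long side along the gap, midway between the gap's ends and fully down on the floor of the gap. Then put each container back, standing centred on its own cork pad (wide jar on the large round pad, square bottle on the square pad, slim bottle on the small round pad). Do not tip any container over, and do not shift the glass beaker.

Things in the scene. Friction and masses are not known exactly. Their poses are not given: they have to be found in the camera images.
- spacer: plain aluminium spacer block standing upright on the bench between the three containers, 50 (own x) x 24 (own y, its thickness) x 75 mm tall, 0.25 kg, a dark cross hole low in its wide faces; origin at the centre of its underside, z up
- jar: wide round amber glass jar with a black cap, 62 mm diameter with straight sides up to about 80 mm, cap 55 mm diameter, 110 mm tall, about 0.35 kg; origin at the centre of its underside, z up
- square: white square plastic bottle, 54 x 54 mm body with vertical sides up to 90 mm, then a round grey cap of 42 mm diameter from 95 mm up to 120 mm, about 0.25 kg; origin at the centre of its underside, x and y square to its sides, z up
- slim: slim round amber bottle with a white cap, 47 mm diameter up to about 80 mm, then a shoulder and a narrower neck, 135 mm tall, about 0.22 kg; origin at the centre of its underside, z up
- pad_jar: large round cork pad fixed on the bench, 80 mm diameter, 4 mm thick: the home of the wide jar, which stands on it at the start; origin at the centre of its underside
- pad_square: square cork pad fixed on the bench, 70 x 70 mm, 4 mm thick: the home of the square bottle, which stands on it at the start; origin at the centre of its underside
- pad_slim: small round cork pad fixed on the bench, 60 mm diameter, 4 mm thick: the home of the slim bottle, which starts on it. The pads lie about 65 mm to either side of the spacer (its own +y and -y) and 80 mm in front of it (its own -x, towards the robot); which is where changes; origin at the centre of its underside
- mat: black rubber mat fixed on the bench, the side area, 300 (own x) x 120 (own y) x 3 mm, to the left or to the right of the containers; origin at the centre of its underside
- frame: steel mould frame fixed on the bench, on the other side from the mat: base plate 130 x 130 x 10 mm with two upright jaws 70 mm long (own x) and a straight gap between them, open at its ends. Gap 28 mm wide (own y), floor 10 mm and jaw tops 46 mm above the origin; 45 degree lead-ins widen the mouth to 42 mm. Origin at the centre of the underside, below the middle of the gap
- beaker: glass beaker, open, 64 mm across the rim, 85 mm tall, standing on the bench beyond the containers; a bystander; origin at the centre of its underside

How it is judged:
By the outcome, as a careful person would: the job done as asked, in the order asked, and still so for the second after the job is handed in, with the robot touching nothing.
It also fails if it takes over 152 s, if anything falls off the work surface, if the arm or the gripper's body presses on something with over 40 N, if the wrist force passes 120 N, or if a joint passes its speed limit or range.

ROBOT

A 7-joint arm with a two-finger parallel gripper is mounted at the origin on the work surface. World frame = base frame: x ahead of the robot, y to its left, z up, the work surface at z = 0. Lengths are in m, angles in rad, forces in N, time in s.
With the tool pointing down it reaches from about 0.4 to 0.875 m from the base axis. Payload 6.5 kg.
Tool frame: the origin (TCP) lies at the very end of the fingers, on their centre line; the grasp point (between the pads) lies 19 mm behind it; z points along the fingers, y is the direction in which the jaws open and shut (so a half turn about z gives the same grasp; the last joint's range is limited). The gripper opens to 85 mm and grips with 20 to 120 N. Pads are 22 mm wide; open, the fingers measure 114 mm over their backs; the gripper's body (76 mm by 85 mm) begins 54 mm behind the grasp point. The pads swing forward as they close: fully open they stand 13 mm farther back than shut.
Start: joints at [1.048, 0.536, -0.004, 1.538, 0.003, 1.067, -0.071], TCP at [0.287, -0.583, 0.231] pointing down, gripper open.
Joint ranges: [-2.7, 2.7], [-0.37, 2.16], [-1.27, 1.26], [0.24, 2.4], [-1.31, 4.45], [0.19, 1.91], [-2.76, 2.76]. Speed limits (rad/s): [2.39, 2.39, 3.14, 3.14, 3.14, 3.14, 3.14].

INTERFACE

Orientations are given as a unit quaternion [x, y, z, w].
In Python, from rig import state, get_image, hand_in gives the robot as it stands. The module is installed in compiled form; this text tells all that it offers.
- The arm moves only by the tool apply_moves, never from a script. Its argument "plan" is a list of rows, each a list of 6 numbers: the shift along the tool's x, y, z as a fraction of full scale, then the turn, a rotation vector about the tool's x, y, z as a fraction of full scale. A call has 1 to 5 rows; each row is the pose to reach, as a shift and turn from the pose commanded when the call began, along the tool's axes at that moment; what a row does not reach only later rows make up. Full scale, the value 1, is 10 cm for a shift and 60 degrees for a turn. A row lasts 1/12 s, in which the tool goes at most 41.7 mm and 7.16 degrees, less where a joint would pass 70% of its speed; a pose out of reach is approached as far as the arm can. A call with a number of a shift or a turn outside -1 to 1 is refused whole. A call with a gripper value outside its range is refused whole. "jaw" is the opening, from 0 (shut) to 1 (fully open), set as the call begins (left out, the last holds). The fingers move at their own pace and stop on an object; the grip force is fixed at half the most. Time passes only in rows, so rows that repeat a pose let the fingers close. It gives the time, the measured TCP pose, the force and the opening at its end, in the units of the state.
- state(): the state, without advancing time (a new reading comes with each control period).
- get_image(name): name is "side" or "top" or "wrist"; returns a dict with "color" (480x640x3 uint8, red, green, blue), "depth" (480x640 float32, m along the optical axis (not along the pixel's ray), 0 where there is no reading), "vertical_fov" (degrees; the focal length in pixels is half the picture's height over the tangent of half this angle, whatever the lens; pixels are square), "cx", "cy" (the principal point, pixels), "world_from_camera" (4x4, takes a point from camera to world coordinates). Camera axes: x right, y down, z forward; pixel columns grow to the right and rows downward; lengths in m; the calibration is good to about 2 mm. A picture is of the moment at which its call begins.
- hand_in(): hands the job in, once; it reports no verdict.
The state is a dict: "t": time; "joint_positions": joint angles; "qd": joint speeds; "tau": joint torques, N m; "tool_pos": TCP position; "ee_rot": TCP orientation; "force": force on the tool from outside, world axes, zero at the start; "wrist_torque": the same for the moment, N m; "width": finger opening in m.
Only numpy, scipy, OpenCV 4.12 (cv2) and the standard library are available. Lean on these libraries where they do the work, as an engineer would, in place of code of your own. Each camera call takes 0.05 s, during which the arm holds its last target.

## Working session

There is one attempt and no reset: what is moved stays moved. The work goes in short steps, Python scripts to look and compute and a tool call to move; the robot and the scene stay as the last step left them, time stands still between calls to the robot, and variables do not carry over. Pictures are saved under pics/ and viewed, and the job is handed in when it is done.

Besides the shell and the picture viewer there is one more tool, called after "Request:" as name(argument=value, ...) on one line, values as JSON. apply_moves: Moves the arm, as the interface text tells. Its arguments: {"type":"object","properties":{"plan":{"type":"array"},"jaw":{"type":"number"}},"required":["plan"]}

```bash
mkdir -p pics; ls; python3 - <<'E'
from rig import state,get_image
import cv2,numpy as np
s=state();print(s)
for n in ["side","top","wrist"]:
    im=get_image(n)
    cv2.imwrite(f"pics/{n}0.png",im["color"][:,:,::-1])
    np.savez(f"{n}0.npz",**im)
    print(n,im["vertical_fov"],im["cx"],im["cy"],np.round(im["world_from_camera"],4).tolist())
E
```

```text
pics
{'t': 0.0, 'joint_positions': array([ 1.0477723 ,  0.53720334, -0.00443282,  1.53885978,  0.0025962 ,
        1.06731409, -0.07121691]), 'qd': array([ 0.00180317,  0.00046732, -0.00094706, -0.00024964,  0.00086608,
        0.00177975, -0.00031112]), 'tau': array([ 1.29488879e-03, -5.83416831e+01,  1.04951028e+00, -2.59108293e+01,
        1.25059768e-02,  9.53785755e-03, -2.35068046e-05]), 'tool_pos': array([ 0.28641588, -0.58278695,  0.23039427]), 'ee_rot': array([ 9.74021352e-01,  2.26454442e-01, -2.64155364e-04, -8.49278167e-04]), 'force': array([ 0.87892779, -0.35171573,  0.34675175]), 'wrist_torque': array([-0.01645271, -0.01307981,  0.05124165]), 'width': 0.08554333426520323}
side 51.282647354574195 318.6988335291826 233.42095192817337 [[-0.9942, -0.0794, 0.0729, 0.5774], [-0.106, 0.5963, -0.7957, 0.7134], [0.0197, -0.7988, -0.6013, 0.6039], [0.0, 0.0, 0.0, 1.0]]
top 46.20724282692082 327.705694427266 235.82342890949286 [[-0.0104, -0.996, 0.0886, 0.5208], [-0.9999, 0.0115, 0.0123, -0.0032], [-0.0133, -0.0885, -0.996, 1.0077], [0.0, 0.0, 0.0, 1.0]]
wrist 64.5469008147656 318.2810824889058 237.12936592452073 [[0.4408, -0.8553, -0.2725, 0.3555], [-0.8976, -0.4208, -0.1313, -0.5483], [-0.0024, 0.3025, -0.9532, 0.3731], [0.0, 0.0, 0.0, 1.0]]
```

View pics/top0.png

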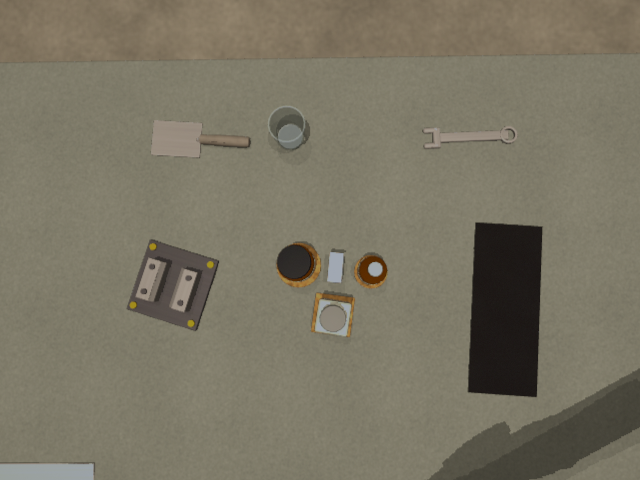

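View pics/side0.png

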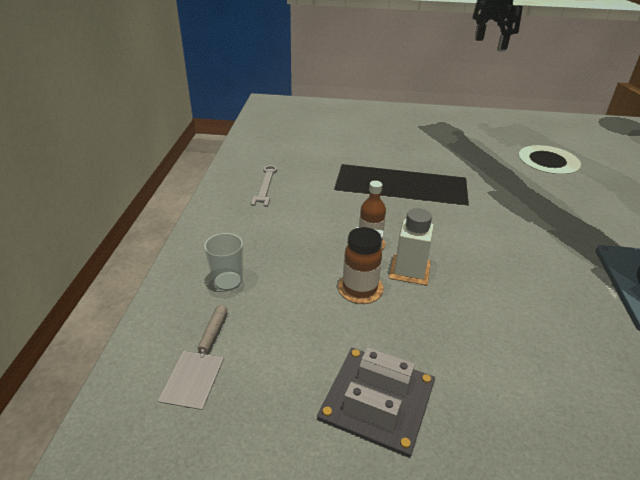

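The top view shows the jar cap at about (295,263), the spacer at (336,267), the slim bottle at (375,270), the square bottle at (333,318), the frame at (173,285), the mat at (506,310) and the beaker at (288,128). The mat is on the right (-y) and the frame on the left. Next I'll measure each of them.

```bash
cat > h.py <<'E'
import numpy as np,cv2
def load(n): 
    d=np.load(n+".npz"); return {k:d[k] for k in d.files}
def ray(im,u,v):
    f=240/np.tan(np.radians(float(im["vertical_fov"]))/2)
    d=np.array([(u-im["cx"])/f,(v-im["cy"])/f,1.0]); T=im["world_from_camera"]
    return T[:3,3],T[:3,:3]@d
def onz(im,u,v,z):
    o,d=ray(im,u,v); return o+d*(z-o[2])/d[2]
def cloud(im):
    f=240/np.tan(np.radians(float(im["vertical_fov"]))/2)
    v,u=np.mgrid[:480,:640]; Z=im["depth"]
    P=np.stack([(u-im["cx"])/f*Z,(v-im["cy"])/f*Z,Z],-1); T=im["world_from_camera"]
    return P@T[:3,:3].T+T[:3,3]
def proj(im,p):
    f=240/np.tan(np.radians(float(im["vertical_fov"]))/2)
    T=np.linalg.inv(im["world_from_camera"]); q=T[:3,:3]@np.asarray(p)+T[:3,3]
    return q[0]/q[2]*f+im["cx"],q[1]/q[2]*f+im["cy"]
E
python3 - <<'E'
from h import *
t=load("top0"); c=cloud(t); col=t["color"]
crop=cv2.resize(col[220:350,110:410,::-1],None,fx=2.66,fy=2.66,interpolation=cv2.INTER_CUBIC); cv2.imwrite("pics/tcrop.png",crop)
for u,v in [(295,263),(336,267),(375,270),(333,318),(151,278),(185,290),(168,283),(200,310),(505,310),(420,350),(288,138)]:
    print(u,v,np.round(c[v,u],4),col[v,u])
E
```

```text
295 263 [0.5575 0.0602 0.1157] [47 43 42]
336 267 [ 0.5519 -0.0048  0.0714] [161 168 178]
375 270 [ 0.5444 -0.0647  0.139 ] [161 168 174]
333 318 [0.471  0.0008 0.1257] [140 133 121]
151 278 [0.5374 0.3124 0.045 ] [156 144 131]
185 290 [0.5164 0.2526 0.0491] [162 151 138]
168 283 [0.5289 0.2938 0.0085] [83 75 73]
200 310 [0.4809 0.2353 0.0127] [93 84 81]
505 310 [ 0.4752 -0.3023  0.003 ] [28 24 23]
420 350 [ 0.407  -0.1507  0.004 ] [128 124 107]
288 138 [0.7899 0.0797 0.0038] [120 124 118]
```

View pics/tcrop.png

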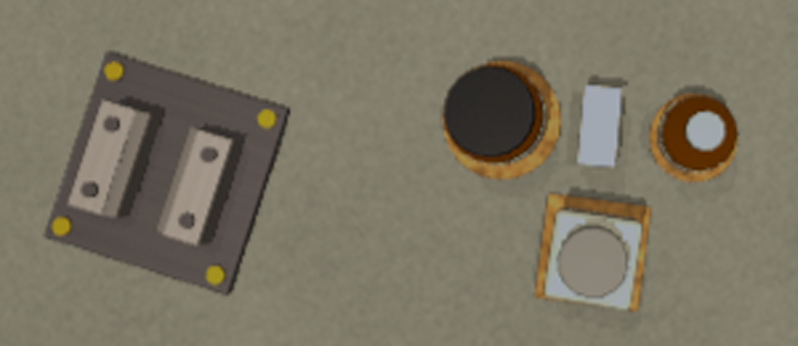

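```bash
python3 - <<'E'
from h import *
def run(name):
    t=load(name); c=cloud(t); col=t["color"].astype(int); z=c[...,2]; x=c[...,0]; y=c[...,1]
    hsv=cv2.cvtColor(t["color"],cv2.COLOR_RGB2HSV)
    def blob(m,seed=None):
        n,l,st,ce=cv2.connectedComponentsWithStats(m.astype(np.uint8))
        k=1+np.argmax(st[1:,4]); return l==k
    def cont(m):
        cs,_=cv2.findContours(m.astype(np.uint8),cv2.RETR_EXTERNAL,cv2.CHAIN_APPROX_NONE); return max(cs,key=cv2.contourArea)[:,0]
    def plane(m,zz): return np.array([onz(t,u,v,zz)[:2] for u,v in cont(m)],np.float32)
    reg=lambda x0,y0,r:(np.hypot(x-x0,y-y0)<r)
    for nm,(x0,y0),H,d in [("jar",(.5575,.06),.114,.055),("slim",(.544,-.065),.139,0),("sq",(.471,0),.124,.042)]:
        m=blob(reg(x0,y0,.045)&(abs(z-H)<.008))
        p=plane(m,H); (cx,cy),r=cv2.minEnclosingCircle(p); vs,us=np.nonzero(m); q=np.array([onz(t,u,v,H)[:2] for u,v in zip(us,vs)])
        print(name,nm,"circ",cx,cy,2*r,"mean",q.mean(0), "areaD",m.sum(), "z",np.median(z[m]))
    m=blob(reg(.552,-.005,.05)&(abs(z-.075)<.008)&(hsv[...,1]<60)); p=plane(m,.075); print("spacer",cv2.minAreaRect(p))
    m=blob(reg(.471,0,.06)&(abs(z-.09)<.012)); p=plane(m,.094); print("sqbody",cv2.minAreaRect(p))
    g=cv2.cvtColor(t["color"],cv2.COLOR_RGB2GRAY)
    m=blob(reg(.5,-.30,.25)&(g<50)&(z<.02)&(x>.33)); p=plane(m,.003); print("mat",cv2.minAreaRect(p))
    fr=reg(.525,.28,.12)
    m=blob(fr&((g<110)&(z<.02)|(z>.02)|((hsv[...,1]>150)))); p=plane(m,.010); print("base",cv2.minAreaRect(p))
    ym=fr&(hsv[...,1]>140)
    n,l,st,ce=cv2.connectedComponentsWithStats(ym.astype(np.uint8))
    b=[onz(t,*ce[i],.012)[:2] for i in range(1,n) if st[i,4]>8]; print("bolts",np.round(b,4).tolist(),np.mean(b,0))
    jm=fr&(abs(z-.046)<.01)
    n,l,st,ce=cv2.connectedComponentsWithStats(jm.astype(np.uint8))
    for i in range(1,n):
        if st[i,4]>100: print("jawtop",cv2.minAreaRect(plane(l==i,.046)),st[i,4])
    # beaker
    m=blob(reg(.79,.08,.08)&(z>.03)); print("beaker",np.round(np.median(c[m],0),3),c[m][:,:2].min(0),c[m][:,:2].max(0))
run("top0"); run("side0")
E
```

```text
top0 jar circ 0.5606265664100647 0.06263019889593124 0.05475771799683571 mean [0.56057927 0.0626582 ] areaD 917 z 0.11432338573147705
top0 slim circ 0.546661913394928 -0.06431487202644348 0.022528760135173798 mean [ 0.54677443 -0.06406712] areaD 165 z 0.13926201356209467
top0 sq circ 0.471073180437088 0.0017594550736248493 0.04167363792657852 mean [0.47112527 0.00174627] areaD 561 z 0.12444360377633612
spacer ((0.5524375438690186, -0.00301278755068779), (0.023836690932512283, 0.049885209649801254), 84.20449829101562)
sqbody ((0.47132608294487, 0.0018373504281044006), (0.05370952934026718, 0.0540904700756073), 80.1084213256836)
mat ((0.47859013080596924, -0.30283454060554504), (0.11879288405179977, 0.297872930765152), 85.66001892089844)
base ((0.5263530611991882, 0.28497782349586487), (0.1341380625963211, 0.132263645529747), 71.6866226196289)
bolts [[0.5947, 0.3212], [0.5614, 0.2185], [0.4912, 0.3544], [0.4584, 0.2515]] [0.52643834 0.2864226 ]
jawtop ((0.5353463888168335, 0.3121034801006317), (0.03400007635354996, 0.0702320858836174), 72.3764419555664) 793
jawtop ((0.5174441337585449,
[... 743 characters left out ...]
 (0.07366921752691269, 0.05321580171585083), 80.38972473144531)
mat ((0.48109370470046997, -0.30012965202331543), (0.11734304577112198, 0.29558685421943665), 85.5003433227539)
base ((0.5276063084602356, 0.2855958938598633), (0.14515531063079834, 0.13074660301208496), 72.13369750976562)
bolts [[0.5634, 0.2182], [0.4602, 0.2515], [0.5966, 0.3211], [0.4934, 0.3545]] [0.52840453 0.28633506]
jawtop ((0.5206106901168823, 0.2635457217693329), (0.03882252424955368, 0.07073312997817993), 72.08493041992188) 1126
jawtop ((0.5393097400665283, 0.3210989832878113), (0.03253339231014252, 0.07091166824102402), 72.17848205566406) 1141
beaker [0.794 0.089 0.066] [0.76314727 0.04597368] [0.82670691 0.11079767]
```

```bash
cat > go.py <<'E'
import sys,numpy as np
from scipy.spatial.transform import Rotation as R
from rig import state
# usage: go.py x y z jawdir_deg : shift (units of 10cm, after aligning) and turn
def go(x,y,z,a=None):
    s=state(); Rc=R.from_quat(s["ee_rot"]); p=s["tool_pos"]
    ya=Rc.apply([0,1,0]); cur=np.degrees(np.arctan2(ya[1],ya[0]))
    if a is None: a=cur
    a=(a-cur+90)%180-90+cur
    ty=np.array([np.cos(np.radians(a)),np.sin(np.radians(a)),0]); tz=np.array([0,0,-1.]); tx=np.cross(ty,tz)
    Rt=R.from_matrix(np.stack([tx,ty,tz],1))
    rv=(Rc.inv()*Rt).as_rotvec()/np.radians(60)
    d=np.array([x,y,z])-p
    print("t",round(s["t"],2),"p",np.round(p,4),"jaw",round(cur,2),"->",round(a,1),"w",round(s["width"],4),"F",np.round(s["force"],1),"j7",round(s["joint_positions"][6],2))
    print("now-axes shift",np.round(Rc.inv().apply(d)/.1,3),"turn",np.round(rv,3),"| after-turn shift",np.round(Rt.inv().apply(d)/.1,3))
if __name__=="__main__": go(*map(float,sys.argv[1:]))
E
python3 go.py .471 .0018 .23 -99.9
```

```text
t 0.15 p [ 0.2865 -0.583   0.2306] jaw -63.83 -> -99.9 w 0.0854 F [-0.1  1.3  1.2] j7 -0.07
now-axes shift [ 4.235 -4.434  0.011] turn [-0.001  0.     0.601] | after-turn shift [ 8.120e-01 -6.078e+00  6.000e-03]
```

Request:
apply_moves(plan=[[0.14,-0.15,0,0,0,0.119],[0.32,-0.34,0,0,0,0.238],[0.52,-0.55,0,0,0,0.357],[0.74,-0.78,0,0,0,0.476],[0.94,-0.99,0,0,0,0.595]], jaw=1)

```text
t: 0.57
tool_pos: [0.3276, -0.4512, 0.2309]
ee_rot: [0.996, -0.086, -0.0, -0.0]
force: [1.2, 0.3, 0.7]
width: 0.0852
```

```bash
python3 go.py .471 .0018 .23 -99.9
```

```text
t 0.57 p [ 0.3276 -0.4512  0.2309] jaw -99.88 -> -99.9 w 0.0852 F [1.2 0.3 0.7] j7 -0.84
now-axes shift [ 0.635 -4.708  0.013] turn [-0.001  0.     0.   ] | after-turn shift [ 0.633 -4.709  0.009]
```

Request:
apply_moves(plan=[[0.06,-0.3,0,0,0,0],[0.13,-0.65,0,0,0,0],[0.2,-1,0,0,0,0]])

```text
t: 0.82
tool_pos: [0.3637, -0.3563, 0.2312]
ee_rot: [0.997, -0.083, -0.0, 0.0]
force: [0.1, 0.3, 1.4]
width: 0.0853
```

Request:
apply_moves(plan=[[0.04,-0.33,0,0,0,0],[0.1,-0.67,0,0,0,0],[0.15,-1,0,0,0,0]])

```text
t: 1.07
tool_pos: [0.3952, -0.2598, 0.2313]
ee_rot: [0.997, -0.083, -0.0, -0.0]
force: [0.6, 0.5, 0.3]
width: 0.0854
```

Request:
apply_moves(plan=[[0.04,-0.33,0,0,0,0],[0.1,-0.67,0,0,0,0],[0.15,-1,0,0,0,0]])

```text
t: 1.32
tool_pos: [0.4265, -0.1637, 0.2313]
ee_rot: [0.997, -0.083, 0.0, 0.0]
force: [0.0, -0.4, 0.0]
width: 0.0855
```

Request:
apply_moves(plan=[[0.04,-0.33,0,0,0,0],[0.09,-0.67,0,0,0,0],[0.13,-1,0,0,0,0]])

```text
t: 1.57
tool_pos: [0.4559, -0.0672, 0.2313]
ee_rot: [0.997, -0.083, 0.0, -0.0]
force: [0.7, -0.5, 0.1]
width: 0.0854
```

Request:
apply_moves(plan=[[0,-0.3,0,0,0,0],[0,-0.55,0,0,0,0],[0,-0.71,0,0,0,0],[0,-0.71,0,0,0,0]])

```text
t: 1.9
tool_pos: [0.4678, 0.0052, 0.2313]
ee_rot: [0.997, -0.08, 0.0, -0.001]
force: [-0.9, 0.2, 0.2]
width: 0.0854
```

```bash
python3 go.py .471 .0018 .056 -99.9; python3 - <<'E'
from rig import get_image
from h import *
im=get_image("wrist"); np.savez("w1.npz",**im); cv2.imwrite("pics/w1.png",im["color"][:,:,::-1])
E
```

```text
t 1.9 p [0.4678 0.0052 0.2313] jaw -99.19 -> -99.9 w 0.0854 F [-0.9  0.2  0.2] j7 -1.89
now-axes shift [0.037 0.031 1.753] turn [-0.002 -0.     0.012] | after-turn shift [0.037 0.028 1.753]
```

View pics/w1.png

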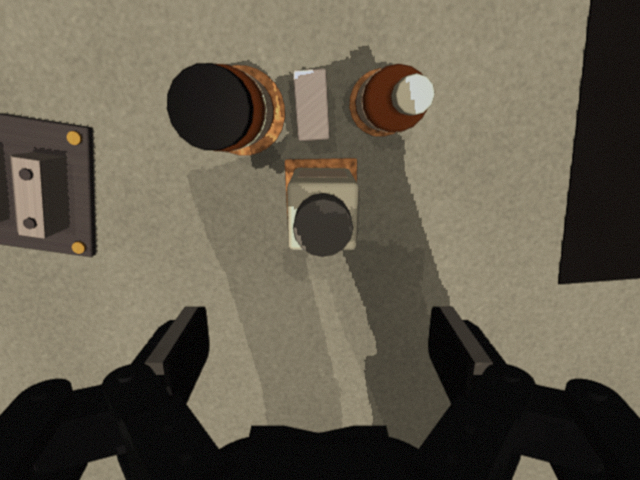

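The wrist view shows the square bottle's cap at about (323,225), the jar cap at (210,107), the slim cap at (413,94) and the spacer top at (310,103). I'll check these positions against the top camera.

```bash
python3 - <<'E'
from h import *
im=load("w1")
for n,u,v,z in [("sq",323,225,.124),("jar",210,107,.114),("slim",413,94,.139)]: print(n,onz(im,u,v,z))
c=cloud(im);z=c[...,2]
for n,m,H in [("sq",(abs(z-.124)<.006),.124),("jar",abs(z-.114)<.006,.114),("slim",abs(z-.139)<.006,.139)]:
    k,l,st,ce=cv2.connectedComponentsWithStats((m&(np.mgrid[:480,:640][0]<290)).astype(np.uint8))
    for i in range(1,k):
        if st[i,4]>300:
            cs,_=cv2.findContours((l==i).astype(np.uint8),cv2.RETR_EXTERNAL,cv2.CHAIN_APPROX_NONE)
            p=np.array([onz(im,*q,H)[:2] for q in max(cs,key=len)[:,0]],np.float32); print(n,cv2.minEnclosingCircle(p))
E
```

```text
sq [0.47349507 0.00196256 0.124     ]
jar [0.56074026 0.06214008 0.114     ]
slim [ 0.54720757 -0.06230605  0.139     ]
sq ((0.47182178497314453, 0.0025236804503947496), 0.02125612087547779)
jar ((0.559861421585083, 0.06306520104408264), 0.027720756828784943)
slim ((0.5468432307243347, -0.06285707652568817), 0.011699486523866653)
```

Request:
apply_moves(plan=[[0.037,0.03,0.2,0,0,0.012],[0.037,0.03,0.5,0,0,0.012],[0.037,0.03,0.8,0,0,0.012],[0.037,0.03,1,0,0,0.012]])

```text
t: 2.28
tool_pos: [0.4692, -0.0044, 0.1291]
ee_rot: [0.996, -0.09, -0.001, 0.001]
force: [-0.2, 0.5, 0.4]
width: 0.0856
```

```bash
python3 go.py .4714 .002 .056 -99.9
```

```text
t 2.28 p [ 0.4692 -0.0044  0.1291] jaw -100.37 -> -99.9 w 0.0856 F [-0.2  0.5  0.4] j7 -1.93
now-axes shift [ 0.012 -0.068  0.731] turn [ 0.001  0.002 -0.008] | after-turn shift [ 0.011 -0.067  0.731]
```

Request:
apply_moves(plan=[[0.012,-0.065,0.1,0,0,-0.008],[0.012,-0.065,0.2,0,0,-0.008],[0.012,-0.065,0.3,0,0,-0.008],[0.012,-0.065,0.35,0,0,-0.008],[0.012,-0.065,0.35,0,0,-0.008]])

```text
t: 2.7
tool_pos: [0.4727, 0.0034, 0.0958]
ee_rot: [0.996, -0.085, -0.0, 0.0]
force: [-0.0, -0.2, 0.2]
width: 0.0855
```

```bash
python3 go.py .4714 .002 .056 -99.9
```

```text
t 2.7 p [0.4727 0.0034 0.0958] jaw -99.78 -> -99.9 w 0.0855 F [-0.  -0.2  0.2] j7 -1.96
now-axes shift [-0.01   0.016  0.398] turn [0.    0.001 0.002] | after-turn shift [-0.011  0.016  0.398]
```

Request:
apply_moves(plan=[[-0.01,0.014,0.13,0,0,0],[-0.01,0.014,0.28,0,0,0],[-0.01,0.014,0.39,0,0,0],[-0.01,0.014,0.39,0,0,0],[-0.01,0.014,0.39,0,0,0]])

```text
t: 3.12
tool_pos: [0.4717, 0.0024, 0.0574]
ee_rot: [0.996, -0.085, -0.0, 0.0]
force: [0.2, 0.9, 0.3]
width: 0.0852
```

Request:
apply_moves(plan=[[0,0,0,0,0,0],[0,0,0,0,0,0],[0,0,0,0,0,0],[0,0,0,0,0,0],[0,0,0,0,0,0]], jaw=0)

```text
t: 3.53
tool_pos: [0.4724, 0.0024, 0.0582]
ee_rot: [0.996, -0.085, 0.001, -0.0]
force: [-1.2, 0.6, 5.5]
width: 0.0534
```

```bash
python3 go.py .4714 .002 .12
```

```text
t 3.53 p [0.4724 0.0024 0.0582] jaw -99.78 -> -99.8 w 0.0534 F [-1.2  0.6  5.5] j7 -1.97
now-axes shift [-0.008  0.005 -0.618] turn [-0.    -0.001 -0.   ] | after-turn shift [-0.009  0.006 -0.618]
```

Request:
apply_moves(plan=[[0,0,-0.05,0,0,0],[0,0,-0.2,0,0,0],[0,0,-0.45,0,0,0],[0,0,-0.7,0,0,0],[0,0,-0.8,0,0,0]])

```text
t: 3.95
tool_pos: [0.4731, 0.0025, 0.1401]
ee_rot: [0.996, -0.085, 0.002, -0.0]
force: [0.6, -0.0, -1.5]
width: 0.0532
```

```bash
python3 go.py .385 -.295 .14 -94.3
```

```text
t 3.95 p [0.4731 0.0025 0.1401] jaw -99.77 -> -94.3 w 0.0532 F [ 0.6 -0.  -1.5] j7 -1.93
now-axes shift [-3.630e-01  3.081e+00 -3.000e-03] turn [-0.001 -0.004 -0.091] | after-turn shift [-6.550e-01  3.033e+00  1.000e-03]
```

Request:
apply_moves(plan=[[-0.01,0.08,0,0,0,0],[-0.03,0.24,0,0,0,0],[-0.06,0.48,0,0,0,0],[-0.09,0.74,0,0,0,0],[-0.12,1,0,0,0,0]])

```text
t: 4.37
tool_pos: [0.4412, -0.0953, 0.1359]
ee_rot: [0.996, -0.085, -0.001, 0.0]
force: [0.3, 0.5, -3.4]
width: 0.0529
```

Request:
apply_moves(plan=[[-0.03,0.25,0,0,0,0],[-0.06,0.5,0,0,0,0],[-0.09,0.75,0,0,0,0],[-0.12,1,0,0,0,0]])

```text
t: 4.7
tool_pos: [0.4121, -0.1919, 0.1359]
ee_rot: [0.996, -0.085, -0.001, -0.0]
force: [0.4, 0.6, -2.8]
width: 0.0532
```

Request:
apply_moves(plan=[[-0.03,0.26,0,0,0,0],[-0.06,0.52,0,0,0,0],[-0.09,0.75,0,0,0,0],[-0.11,0.93,0,0,0,0],[-0.12,1,0,0,0,0]])

```text
t: 5.12
tool_pos: [0.3827, -0.2901, 0.1359]
ee_rot: [0.996, -0.087, -0.001, 0.0]
force: [0.4, -0.2, -3.6]
width: 0.0535
```

Request:
apply_moves(plan=[[0,0.05,0.1,0,0,0],[0,0.08,0.25,0,0,0],[0,0.08,0.4,0,0,0],[0,0.08,0.5,0,0,0],[0,0.08,0.5,0,0,0]])

```text
t: 5.53
tool_pos: [0.3825, -0.2928, 0.0845]
ee_rot: [0.996, -0.084, -0.002, -0.001]
force: [-0.0, -0.0, -3.3]
width: 0.0533
```

```bash
python3 go.py .385 -.295 .057 ;python3 - <<'E'
from rig import get_image
from h import *
im=get_image("side"); cv2.imwrite("pics/s1.png",im["color"][:,:,::-1])
E
```

```text
t 5.53 p [ 0.3825 -0.2928  0.0845] jaw -99.67 -> -99.7 w 0.0533 F [-0.  -0.  -3.3] j7 -1.24
now-axes shift [0.029 0.018 0.275] turn [-0.002  0.004  0.   ] | after-turn shift [0.028 0.018 0.275]
```

View pics/s1.png

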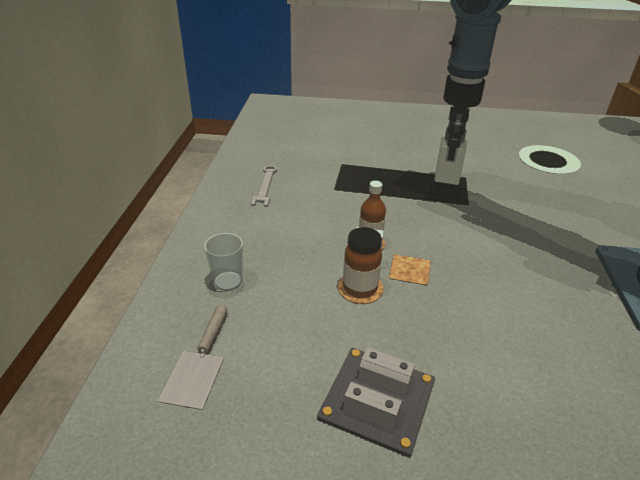

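Request:
apply_moves(plan=[[0.01,0.01,0.08,0,0,0],[0.02,0.01,0.16,0,0,0],[0.03,0.01,0.22,0,0,0],[0.03,0.01,0.25,0,0,0],[0.03,0.01,0.25,0,0,0]])

```text
t: 6.0
tool_pos: [0.3865, -0.2961, 0.0616]
ee_rot: [0.996, -0.085, -0.001, -0.0]
force: [0.4, -0.5, -2.5]
width: 0.0532
```

Request:
apply_moves(plan=[[0,0,0.01,0,0,0],[0,0,0.02,0,0,0],[0,0,0.02,0,0,0],[0,0,0.02,0,0,0]])

```text
t: 6.33
tool_pos: [0.3869, -0.2966, 0.0605]
ee_rot: [0.996, -0.085, 0.0, 0.0]
force: [-0.8, -0.7, -2.3]
width: 0.0535
```

```bash
python3 go.py .385 -.295 .057
```

```text
t 6.33 p [ 0.3869 -0.2966  0.0605] jaw -99.77 -> -99.8 w 0.0535 F [-0.8 -0.7 -2.3] j7 -1.24
now-axes shift [-0.021 -0.012  0.035] turn [ 0. -0.  0.] | after-turn shift [-0.021 -0.012  0.035]
```

Request:
apply_moves(plan=[[0,0,0.015,0,0,0],[0,0,0.03,0,0,0],[0,0,0.03,0,0,0],[0,0,0.03,0,0,0]])

```text
t: 6.67
tool_pos: [0.3868, -0.2965, 0.0573]
ee_rot: [0.996, -0.085, 0.0, 0.0]
force: [-0.5, -0.4, -2.9]
width: 0.0533
```

Request:
apply_moves(plan=[[0,0,0.01,0,0,0],[0,0,0.02,0,0,0],[0,0,0.02,0,0,0],[0,0,0.02,0,0,0]])

```text
t: 7.0
tool_pos: [0.3869, -0.2966, 0.0571]
ee_rot: [0.996, -0.085, -0.0, 0.0]
force: [-5.4, 4.1, 24.3]
width: 0.0531
```

Request:
apply_moves(plan=[[0,0,-0.015,0,0,0],[0,0,-0.015,0,0,0]])

```text
t: 7.17
tool_pos: [0.3871, -0.2966, 0.0572]
ee_rot: [0.996, -0.085, 0.0, 0.0]
force: [-0.9, -0.7, 3.0]
width: 0.0534
```

Request:
apply_moves(plan=[[0,0,0,0,0,0],[0,0,0,0,0,0],[0,0,0,0,0,0],[0,0,0,0,0,0],[0,0,0,0,0,0]], jaw=1)

```text
t: 7.58
tool_pos: [0.3868, -0.2965, 0.0567]
ee_rot: [0.996, -0.085, -0.0, -0.0]
force: [-0.1, -1.2, 0.0]
width: 0.0857
```

Request:
apply_moves(plan=[[0,0,-0.1,0,0,0],[0,0,-0.35,0,0,0],[0,0,-0.7,0,0,0],[0,0,-1,0,0,0]])

```text
t: 7.92
tool_pos: [0.3866, -0.2963, 0.1587]
ee_rot: [0.996, -0.085, -0.0, -0.0]
force: [0.1, 0.2, -0.7]
width: 0.0855
```

Request:
apply_moves(plan=[[0,0,-0.1,0,0,0],[0,0,-0.3,0,0,0],[0,0,-0.4,0,0,0]])

```text
t: 8.17
tool_pos: [0.3874, -0.2969, 0.1991]
ee_rot: [0.996, -0.085, 0.001, 0.001]
force: [0.2, -0.3, -0.3]
width: 0.0854
```

```bash
python3 go.py .5468 -.0638 .2
```

```text
t 8.17 p [ 0.3874 -0.2969  0.1991] jaw -99.77 -> -99.8 w 0.0854 F [ 0.2 -0.3 -0.3] j7 -1.21
now-axes shift [ 1.176 -2.568 -0.009] turn [ 0.001 -0.002  0.   ] | after-turn shift [ 1.176 -2.568 -0.009]
```

Request:
apply_moves(plan=[[0.1,-0.22,0,0,0,0],[0.25,-0.55,0,0,0,0],[0.42,-0.9,0,0,0,0]], jaw=0.5)

```text
t: 8.42
tool_pos: [0.4431, -0.2152, 0.1969]
ee_rot: [0.996, -0.087, -0.0, 0.0]
force: [0.3, 0.3, -0.4]
width: 0.0513
```

Request:
apply_moves(plan=[[0.16,-0.35,0,0,0,0],[0.3,-0.65,0,0,0,0],[0.42,-0.92,0,0,0,0]])

```text
t: 8.67
tool_pos: [0.5014, -0.1289, 0.1966]
ee_rot: [0.996, -0.084, -0.0, -0.0]
force: [0.8, -0.9, 0.4]
width: 0.0423
```

Request:
apply_moves(plan=[[0.14,-0.3,0,0,0,0],[0.26,-0.6,0,0,0,0],[0.33,-0.74,0,0,0,0],[0.33,-0.74,0,0,0,0],[0.33,-0.74,0,0,0,0]])

```text
t: 9.08
tool_pos: [0.5454, -0.0633, 0.1963]
ee_rot: [0.996, -0.084, -0.001, -0.0]
force: [-0.9, -0.5, -1.0]
width: 0.0428
```

```bash
python3 go.py .5468 -.0636 .114
```

```text
t 9.08 p [ 0.5454 -0.0633  0.1963] jaw -99.65 -> -99.7 w 0.0428 F [-0.9 -0.5 -1. ] j7 -1.79
now-axes shift [0.016 0.001 0.823] turn [ 0.     0.001 -0.   ] | after-turn shift [0.015 0.001 0.823]
```

Request:
apply_moves(plan=[[0.01,0,0.15,0,0,0],[0.015,0,0.4,0,0,0],[0.015,0,0.65,0,0,0],[0.015,0,0.8,0,0,0],[0.015,0,0.82,0,0,0]])

```text
t: 9.5
tool_pos: [0.5437, -0.0661, 0.1118]
ee_rot: [0.996, -0.086, -0.003, 0.001]
force: [-0.9, -0.5, 0.9]
width: 0.0425
```

Request:
apply_moves(plan=[[0,0,0,0,0,0],[0,0,0,0,0,0]])

```text
t: 9.67
tool_pos: [0.5472, -0.0653, 0.1156]
ee_rot: [0.996, -0.086, 0.0, 0.0]
force: [-0.1, -0.7, 0.0]
width: 0.0427
```

```bash
python3 go.py .5468 -.0636 .114;python3 - <<'E'
from rig import get_image
from h import *
im=get_image("side"); cv2.imwrite("pics/s2.png",cv2.resize(im["color"][120:330,260:520,::-1],None,fx=3,fy=2.8))
E
```

```text
t 9.67 p [ 0.5472 -0.0653  0.1156] jaw -99.84 -> -99.8 w 0.0427 F [-0.1 -0.7  0. ] j7 -1.82
now-axes shift [-0.007 -0.016  0.016] turn [ 0.    -0.001  0.   ] | after-turn shift [-0.007 -0.016  0.016]
```

View pics/s2.png

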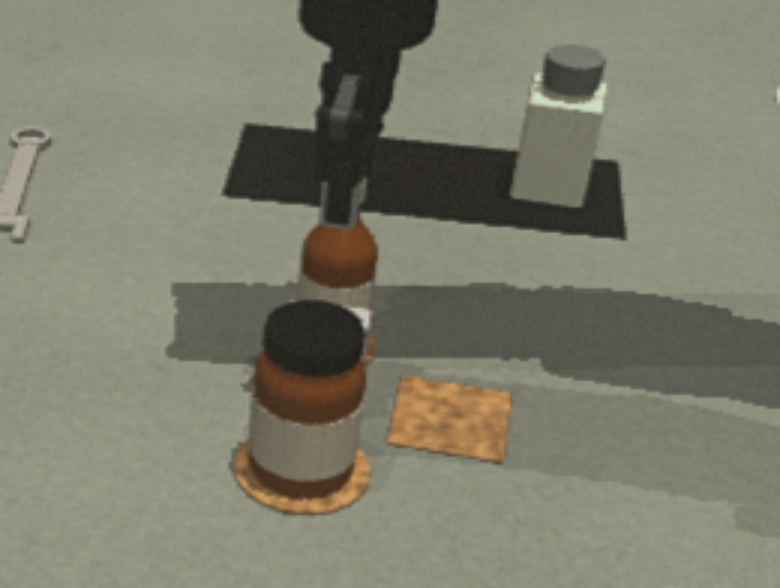

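The square bottle stands on the mat, and the fingers now straddle the slim bottle's cap. Centring and closing.

Request:
apply_moves(plan=[[-0.005,-0.016,0.01,0,0,0],[-0.005,-0.016,0.01,0,0,0],[-0.005,-0.016,0.01,0,0,0]])

```text
t: 9.97
tool_pos: [0.5472, -0.0625, 0.1144]
ee_rot: [0.996, -0.085, 0.001, -0.0]
force: [-0.1, 0.4, -0.6]
width: 0.0426
```

Request:
apply_moves(plan=[[0,0,0,0,0,0],[0,0,0,0,0,0],[0,0,0,0,0,0],[0,0,0,0,0,0],[0,0,0,0,0,0]], jaw=0)

```text
t: 10.38
tool_pos: [0.5472, -0.0628, 0.1143]
ee_rot: [0.996, -0.085, 0.0, 0.0]
force: [-0.2, -0.8, 6.3]
width: 0.0207
```

Request:
apply_moves(plan=[[0,0,-0.05,0,0,0],[0,0,-0.2,0,0,0],[0,0,-0.45,0,0,0],[0,0,-0.7,0,0,0],[0,0,-0.8,0,0,0]])

```text
t: 10.8
tool_pos: [0.5478, -0.0625, 0.1964]
ee_rot: [0.996, -0.085, 0.001, -0.0]
force: [1.8, -0.0, -1.5]
width: 0.021
```

```bash
python3 go.py .48 -.302 .195;python3 - <<'E'
from rig import get_image
from h import *
im=get_image("side"); cv2.imwrite("pics/s3.png",cv2.resize(im["color"][60:330,260:520,::-1],None,fx=2,fy=2))
im=get_image("wrist"); cv2.imwrite("pics/w3.png",im["color"][:,:,::-1])
E
```

```text
t 10.8 p [ 0.5478 -0.0625  0.1964] jaw -99.76 -> -99.8 w 0.021 F [ 1.8 -0.  -1.5] j7 -1.79
now-axes shift [-0.263  2.476  0.011] turn [-0.    -0.003 -0.   ] | after-turn shift [-0.262  2.476  0.014]
```

View pics/s3.png

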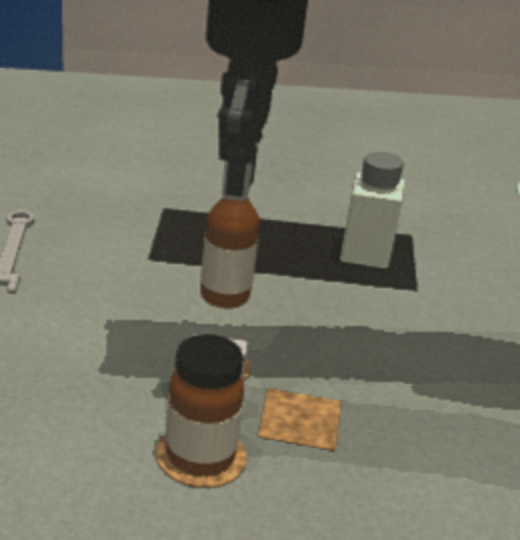

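View pics/w3.png

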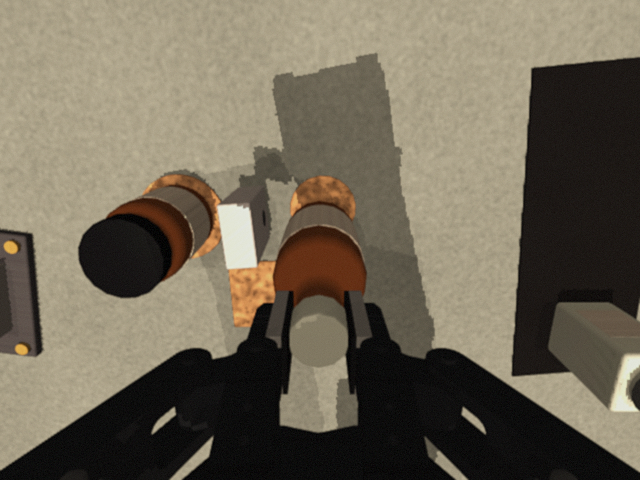

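Slim bottle is held upright by its cap (side view); carrying it to the mat.

Request:
apply_moves(plan=[[0,0.06,0,0,0,0],[-0.02,0.2,0,0,0,0],[-0.04,0.38,0,0,0,0],[-0.06,0.58,0,0,0,0],[-0.08,0.8,0,0,0,0]])

```text
t: 11.32
tool_pos: [0.5236, -0.1405, 0.1916]
ee_rot: [0.996, -0.085, -0.002, -0.0]
force: [0.0, -0.3, -3.2]
width: 0.0209
```

Request:
apply_moves(plan=[[-0.02,0.2,0,0,0,0],[-0.04,0.4,0,0,0,0],[-0.06,0.6,0,0,0,0],[-0.08,0.8,0,0,0,0],[-0.1,0.98,0,0,0,0]])

```text
t: 11.73
tool_pos: [0.4967, -0.2364, 0.1915]
ee_rot: [0.996, -0.086, -0.002, -0.0]
force: [0.6, -0.0, -2.9]
width: 0.0209
```

Request:
apply_moves(plan=[[-0.02,0.2,0,0,0,0],[-0.04,0.4,0,0,0,0],[-0.06,0.56,0,0,0,0],[-0.08,0.66,0,0,0,0],[-0.08,0.7,0,0,0,0]])

```text
t: 12.15
tool_pos: [0.4768, -0.3043, 0.1921]
ee_rot: [0.996, -0.087, -0.002, -0.0]
force: [-0.9, 0.0, -3.3]
width: 0.0211
```

Request:
apply_moves(plan=[[0,0,0.08,0,0,0],[0,0,0.25,0,0,0],[0,0,0.45,0,0,0],[0,0,0.6,0,0,0],[0,0,0.65,0,0,0]])

```text
t: 12.57
tool_pos: [0.4778, -0.2999, 0.1255]
ee_rot: [0.996, -0.084, -0.002, -0.002]
force: [-0.3, 0.4, -2.0]
width: 0.0203
```

Request:
apply_moves(plan=[[0,0,0,0,0,0],[0,0,0,0,0,0]])

```text
t: 12.73
tool_pos: [0.4795, -0.3018, 0.1287]
ee_rot: [0.996, -0.085, -0.0, -0.0]
force: [0.7, -0.2, -2.6]
width: 0.0206
```

```bash
python3 go.py .48 -.302 .1133
```

```text
t 12.73 p [ 0.4795 -0.3018  0.1287] jaw -99.7 -> -99.7 w 0.0206 F [ 0.7 -0.2 -2.6] j7 -1.32
now-axes shift [0.005 0.001 0.154] turn [-0.  0.  0.] | after-turn shift [0.005 0.001 0.154]
```

Request:
apply_moves(plan=[[0,0,0.04,0,0,0],[0,0,0.1,0,0,0],[0,0,0.14,0,0,0],[0,0,0.15,0,0,0],[0,0,0.15,0,0,0]])

```text
t: 13.15
tool_pos: [0.479, -0.3026, 0.1136]
ee_rot: [0.996, -0.085, -0.0, -0.0]
force: [-0.4, -0.1, -2.9]
width: 0.0208
```

Request:
apply_moves(plan=[[0,0,0.01,0,0,0],[0,0,0.01,0,0,0],[0,0,0.01,0,0,0]])

```text
t: 13.4
tool_pos: [0.4795, -0.3029, 0.1133]
ee_rot: [0.996, -0.085, 0.0, 0.0]
force: [0.3, -0.3, 1.3]
width: 0.0206
```

Request:
apply_moves(plan=[[0,0,0,0,0,0],[0,0,0,0,0,0],[0,0,0,0,0,0],[0,0,0,0,0,0]], jaw=0.5)

```text
t: 13.73
tool_pos: [0.4791, -0.3026, 0.1128]
ee_rot: [0.996, -0.085, 0.0, 0.0]
force: [1.0, 0.0, 0.2]
width: 0.043
```

Request:
apply_moves(plan=[[0,0,-0.1,0,0,0],[0,0,-0.35,0,0,0],[0,0,-0.7,0,0,0],[0,0,-0.9,0,0,0]])

```text
t: 14.07
tool_pos: [0.4801, -0.3032, 0.2064]
ee_rot: [0.996, -0.085, 0.001, 0.001]
force: [0.7, -0.1, 0.3]
width: 0.0426
```

```bash
python3 go.py .56 .0628 .2 -20
```

```text
t 14.07 p [ 0.4801 -0.3032  0.2064] jaw -99.77 -> -20.0 w 0.0426 F [ 0.7 -0.1  0.3] j7 -1.31
now-axes shift [ 0.166 -3.742  0.061] turn [ 0.003 -0.002 -1.329] | after-turn shift [ 3.712 -0.501  0.064]
```

Request:
apply_moves(plan=[[0,-0.12,0,0,0,-0.118],[0.01,-0.32,0,0,0,-0.236],[0.02,-0.55,0,0,0,-0.354],[0.03,-0.78,0,0,0,-0.472],[0.04,-1,0,0,0,-0.59]], jaw=1)

```text
t: 14.48
tool_pos: [0.5002, -0.2037, 0.2037]
ee_rot: [0.974, 0.225, 0.0, 0.0]
force: [0.3, -0.4, 0.3]
width: 0.0851
```

```bash
python3 go.py .56 .0628 .2 -27
```

```text
t 14.48 p [ 0.5002 -0.2037  0.2037] jaw -64.02 -> -27.0 w 0.0851 F [ 0.3 -0.4  0.3] j7 -0.93
now-axes shift [ 1.705 -2.134  0.037] turn [ 0.001 -0.    -0.617] | after-turn shift [ 2.646 -0.678  0.037]
```

Request:
apply_moves(plan=[[0.15,-0.19,0,0,0,-0.118],[0.31,-0.38,0,0,0,-0.236],[0.46,-0.58,0,0,0,-0.354],[0.61,-0.77,0,0,0,-0.472],[0.77,-0.96,0,0,0,-0.59]])

```text
t: 14.9
tool_pos: [0.528, -0.084, 0.2037]
ee_rot: [0.86, 0.51, 0.0, 0.0]
force: [0.4, 0.9, -0.1]
width: 0.0854
```

```bash
python3 go.py .56 .0628 .2
```

```text
t 14.9 p [ 0.528  -0.084   0.2037] jaw -28.63 -> -28.6 w 0.0854 F [ 0.4  0.9 -0.1] j7 -0.62
now-axes shift [ 1.442 -0.423  0.036] turn [ 0.001  0.    -0.   ] | after-turn shift [ 1.442 -0.423  0.037]
```

Request:
apply_moves(plan=[[0.25,-0.07,0,0,0,0],[0.55,-0.16,0,0,0,0],[0.85,-0.25,0,0,0,0],[1,-0.3,0,0,0,0]])

```text
t: 15.23
tool_pos: [0.5507, 0.0217, 0.2039]
ee_rot: [0.861, 0.509, 0.001, -0.0]
force: [-0.0, 0.5, 0.6]
width: 0.0851
```

Request:
apply_moves(plan=[[0.2,-0.06,0,0,0,0],[0.38,-0.11,0,0,0,0],[0.44,-0.12,0,0,0,0],[0.44,-0.12,0,0,0,0],[0.44,-0.12,0,0,0,0]])

```text
t: 15.65
tool_pos: [0.5608, 0.0604, 0.203]
ee_rot: [0.862, 0.508, -0.0, 0.0]
force: [-0.0, -0.8, -0.5]
width: 0.0853
```

```bash
python3 go.py .56 .0628 .049
```

```text
t 15.65 p [0.5608 0.0604 0.203 ] jaw -28.99 -> -29.0 w 0.0853 F [-0.  -0.8 -0.5] j7 -0.91
now-axes shift [ 0.018 -0.02   1.54 ] turn [ 0.     0.001 -0.   ] | after-turn shift [ 0.017 -0.019  1.54 ]
```

Request:
apply_moves(plan=[[0.01,-0.01,0.2,0,0,0],[0.018,-0.02,0.5,0,0,0],[0.018,-0.02,0.8,0,0,0],[0.018,-0.02,0.9,0,0,0],[0.018,-0.02,0.9,0,0,0]])

```text
t: 16.07
tool_pos: [0.5579, 0.0619, 0.1105]
ee_rot: [0.862, 0.507, -0.003, -0.001]
force: [-0.1, -0.5, 1.1]
width: 0.0854
```

```bash
python3 go.py .56 .0628 .049;python3 - <<'E'
from rig import get_image
from h import *
im=get_image("wrist"); cv2.imwrite("pics/w4.png",im["color"][:,:,::-1])
E
```

```text
t 16.07 p [0.5579 0.0619 0.1105] jaw -29.06 -> -29.1 w 0.0854 F [-0.1 -0.5  1.1] j7 -0.98
now-axes shift [0.021 0.016 0.615] turn [-0.004  0.004  0.   ] | after-turn shift [0.018 0.014 0.615]
```

View pics/w4.png

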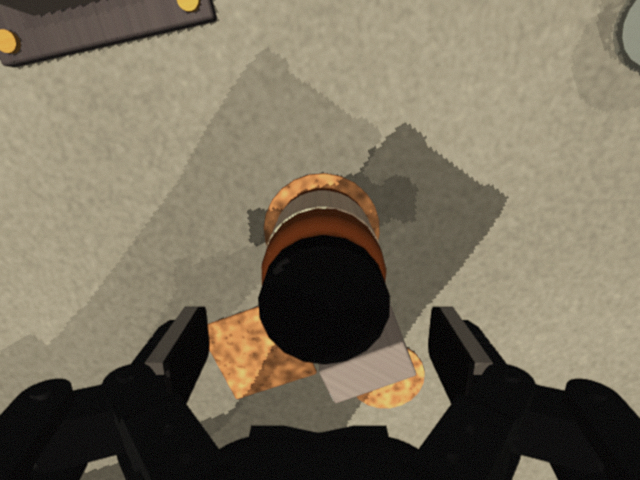

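The jar cap is centred at about (324,298), between the fingers (mid ~319). Descending.

Request:
apply_moves(plan=[[0,0,0.12,0,0,0],[0,0,0.3,0,0,0],[0,0,0.45,0,0,0],[0,0,0.5,0,0,0],[0,0,0.5,0,0,0]])

```text
t: 16.53
tool_pos: [0.5599, 0.0637, 0.0625]
ee_rot: [0.862, 0.508, -0.0, -0.0]
force: [-0.2, -0.3, 0.3]
width: 0.0852
```

Request:
apply_moves(plan=[[0,0,0.05,0,0,0],[0,0,0.1,0,0,0],[0,0,0.12,0,0,0],[0,0,0.12,0,0,0]])

```text
t: 16.87
tool_pos: [0.56, 0.0639, 0.0507]
ee_rot: [0.861, 0.508, -0.0, 0.0]
force: [-0.4, 0.4, 0.8]
width: 0.0853
```

```bash
python3 go.py .56 .0628 .050
```

```text
t 16.87 p [0.56   0.0639 0.0507] jaw -28.97 -> -29.0 w 0.0853 F [-0.4  0.4  0.8] j7 -1.02
now-axes shift [-0.01   0.006  0.007] turn [-0.  0.  0.] | after-turn shift [-0.01   0.006  0.007]
```

Request:
apply_moves(plan=[[-0.008,0.005,0,0,0,0],[-0.008,0.005,0,0,0,0],[-0.008,0.005,0,0,0,0],[-0.008,0.005,0,0,0,0],[-0.008,0.005,0,0,0,0]], jaw=0)

```text
t: 17.28
tool_pos: [0.5609, 0.0627, 0.0518]
ee_rot: [0.862, 0.508, 0.001, 0.001]
force: [-0.4, -1.1, 6.4]
width: 0.0603
```

Request:
apply_moves(plan=[[0,0,-0.05,0,0,0],[0,0,-0.2,0,0,0],[0,0,-0.45,0,0,0],[0,0,-0.75,0,0,0],[0,0,-1,0,0,0]])

```text
t: 17.7
tool_pos: [0.5595, 0.0631, 0.1521]
ee_rot: [0.861, 0.508, -0.0, -0.0]
force: [0.5, 0.6, -3.4]
width: 0.0602
```

```bash
python3 go.py .575 -.309 .155
```

```text
t 17.7 p [0.5595 0.0631 0.1521] jaw -28.95 -> -28.9 w 0.0602 F [ 0.5  0.6 -3.4] j7 -0.95
now-axes shift [-3.181  1.937 -0.03 ] turn [-0.001  0.     0.   ] | after-turn shift [-3.181  1.937 -0.029]
```

Request:
apply_moves(plan=[[-0.05,0.03,0,0,0,0],[-0.2,0.12,0,0,0,0],[-0.38,0.23,0,0,0,0],[-0.58,0.35,0,0,0,0],[-0.8,0.49,0,0,0,0]])

```text
t: 18.12
tool_pos: [0.563, -0.0311, 0.1498]
ee_rot: [0.861, 0.508, -0.001, -0.001]
force: [-0.2, -0.6, -2.8]
width: 0.0603
```

Request:
apply_moves(plan=[[-0.2,0.12,0,0,0,0],[-0.4,0.24,0,0,0,0],[-0.6,0.37,0,0,0,0],[-0.8,0.49,0,0,0,0],[-1,0.61,0,0,0,0]])

```text
t: 18.53
tool_pos: [0.5679, -0.1491, 0.1496]
ee_rot: [0.862, 0.508, -0.001, -0.001]
force: [0.6, 0.0, -4.2]
width: 0.06
```

Request:
apply_moves(plan=[[-0.2,0.12,0,0,0,0],[-0.4,0.24,0,0,0,0],[-0.6,0.37,0,0,0,0],[-0.8,0.49,0,0,0,0],[-0.96,0.59,0,0,0,0]])

```text
t: 18.95
tool_pos: [0.5727, -0.2627, 0.1494]
ee_rot: [0.862, 0.507, -0.001, -0.001]
force: [0.1, 0.4, -3.7]
width: 0.0602
```

Request:
apply_moves(plan=[[-0.15,0.09,0,0,0,0],[-0.28,0.17,0,0,0,0],[-0.38,0.23,0,0,0,0],[-0.4,0.24,0,0,0,0],[-0.4,0.24,0,0,0,0]])

```text
t: 19.37
tool_pos: [0.5754, -0.3074, 0.1502]
ee_rot: [0.862, 0.507, -0.0, -0.0]
force: [0.8, 0.2, -3.2]
width: 0.0598
```

```bash
python3 go.py .575 -.309 .05
```

```text
t 19.37 p [ 0.5754 -0.3074  0.1502] jaw -29.03 -> -29.0 w 0.0598 F [ 0.8  0.2 -3.2] j7 -0.3
now-axes shift [-0.016  0.006  1.002] turn [-0.001  0.     0.   ] | after-turn shift [-0.016  0.005  1.002]
```

Request:
apply_moves(plan=[[0,0,0.15,0,0,0],[0,0,0.4,0,0,0],[0,0,0.65,0,0,0],[0,0,0.8,0,0,0],[0,0,0.85,0,0,0]])

```text
t: 19.78
tool_pos: [0.5742, -0.3045, 0.0629]
ee_rot: [0.861, 0.509, -0.001, -0.002]
force: [0.6, 0.8, -2.4]
width: 0.0598
```

Request:
apply_moves(plan=[[0,0,0.06,0,0,0],[0,0,0.12,0,0,0],[0,0,0.14,0,0,0],[0,0,0.14,0,0,0]])

```text
t: 20.12
tool_pos: [0.5762, -0.3069, 0.0521]
ee_rot: [0.861, 0.508, 0.0, 0.0]
force: [-1.4, -0.6, -3.3]
width: 0.06
```

Request:
apply_moves(plan=[[0,0,0.01,0,0,0],[0,0,0.01,0,0,0]])

```text
t: 20.28
tool_pos: [0.5763, -0.3071, 0.0514]
ee_rot: [0.861, 0.508, 0.0, 0.0]
force: [-0.8, 0.1, -4.3]
width: 0.0601
```

Request:
apply_moves(plan=[[0,0,0.01,0,0,0],[0,0,0.015,0,0,0],[0,0,0.015,0,0,0]])

```text
t: 20.53
tool_pos: [0.5764, -0.3073, 0.0509]
ee_rot: [0.862, 0.508, 0.0, 0.001]
force: [-3.0, 1.3, 7.1]
width: 0.0603
```

Request:
apply_moves(plan=[[0,0,0.005,0,0,0],[0,0,0.005,0,0,0],[0,0,0.005,0,0,0]])

```text
t: 20.78
tool_pos: [0.5764, -0.3072, 0.0509]
ee_rot: [0.862, 0.508, 0.0, 0.001]
force: [-3.4, 1.5, 9.3]
width: 0.06
```

Jar is standing (contact at 0.0509). Opening and rising.

Request:
apply_moves(plan=[[0,0,-0.008,0,0,0],[0,0,-0.008,0,0,0],[0,0,-0.008,0,0,0],[0,0,-0.008,0,0,0]], jaw=0.88)

```text
t: 21.12
tool_pos: [0.5761, -0.307, 0.0497]
ee_rot: [0.862, 0.508, 0.0, 0.0]
force: [0.2, 0.0, -0.2]
width: 0.0754
```

Request:
apply_moves(plan=[[0,0,-0.1,0,0,0],[0,0,-0.35,0,0,0],[0,0,-0.7,0,0,0],[0,0,-1,0,0,0]])

```text
t: 21.45
tool_pos: [0.5759, -0.3067, 0.1515]
ee_rot: [0.861, 0.508, 0.0, -0.0]
force: [1.7, -0.5, -0.0]
width: 0.0754
```

```bash
python3 go.py .5524 -.003 .2 84.2;python3 - <<'E'
from rig import get_image
from h import *
im=get_image("top"); cv2.imwrite("pics/t2.png",im["color"][:,:,::-1]);np.savez("top2.npz",**im)
E
```

```text
t 21.45 p [ 0.5759 -0.3067  0.1515] jaw -28.95 -> -95.8 w 0.0754 F [ 1.7 -0.5 -0. ] j7 -0.3
now-axes shift [ 2.544 -1.676 -0.484] turn [-0.    -0.     1.114] | after-turn shift [-0.541 -2.998 -0.485]
```

View pics/t2.png

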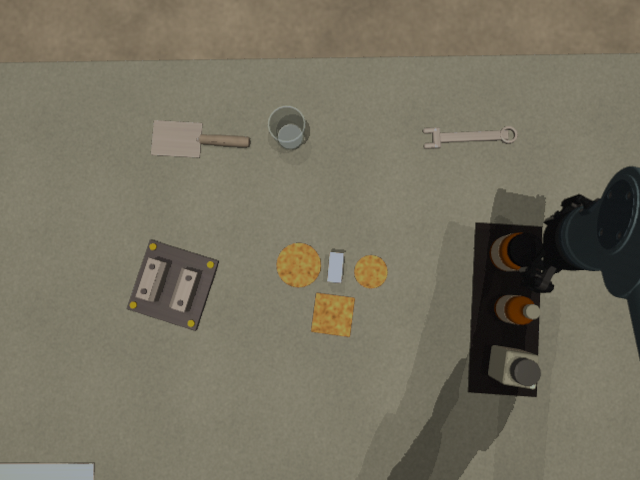

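All three containers stand on the mat and the pads are free: round at (299,265), square at (333,314), small round at (371,271). I'll measure the pads and the spacer.

```bash
python3 - <<'E'
from h import *
t=load("top2"); c=cloud(t); z=c[...,2];x=c[...,0];y=c[...,1]
hsv=cv2.cvtColor(t["color"],cv2.COLOR_RGB2HSV)
m=((hsv[...,1]>105)&(hsv[...,0]<30)&(abs(y)<.15)&(x>.4)&(x<.65)&(z<.03)).astype(np.uint8)
n,l,st,ce=cv2.connectedComponentsWithStats(m)
for i in range(1,n):
    if st[i,4]<200: continue
    cs,_=cv2.findContours((l==i).astype(np.uint8),cv2.RETR_EXTERNAL,cv2.CHAIN_APPROX_NONE)
    p=np.array([onz(t,*q,.004)[:2] for q in max(cs,key=len)[:,0]],np.float32)
    vs,us=np.nonzero(l==i); q=np.mean([onz(t,u,v,.004)[:2] for u,v in zip(us,vs)],0)
    print("mean",q,"circ",cv2.minEnclosingCircle(p),"rect",cv2.minAreaRect(p))
m=((abs(z-.075)<.008)&(np.hypot(x-.552,y+.004)<.05)).astype(np.uint8)
cs,_=cv2.findContours(m,cv2.RETR_EXTERNAL,cv2.CHAIN_APPROX_NONE)
p=np.array([onz(t,*q,.075)[:2] for q in max(cs,key=len)[:,0]],np.float32); print("spacer",cv2.minAreaRect(p))
vs,us=np.nonzero(m); P=np.array([onz(t,u,v,.075)[:2] for u,v in zip(us,vs)]); e,V=np.linalg.eigh(np.cov(P.T)); print(P.mean(0),np.degrees(np.arctan(V[1,1]/V[0,1])),np.sqrt(e*12))
E
```

```text
mean [0.5591562  0.06236061] circ ((0.5591523051261902, 0.06222665682435036), 0.03999487683176994) rect ((0.5593217611312866, 0.06245395913720131), (0.07841944694519043, 0.07804219424724579), 62.850868225097656)
mean [ 0.5458516 -0.0661636] circ ((0.5460382103919983, -0.06615807116031647), 0.029715491458773613) rect ((0.5464708805084229, -0.06626053154468536), (0.05870269984006882, 0.05686439201235771), 89.36396789550781)
mean [0.47059495 0.00224899] circ ((0.47035735845565796, 0.0021300800144672394), 0.0479314960539341) rect ((0.47067564725875854, 0.002261269837617874), (0.06958243995904922, 0.06968551129102707), 81.78936004638672)
spacer ((0.5524375438690186, -0.00301278755068779), (0.023836690932512283, 0.049885209649801254), 84.20449829101562)
[ 0.55235207 -0.00296426] -5.82130574705512 [0.02401403 0.05015985]
```

Request:
apply_moves(plan=[[0.05,-0.03,-0.1,0,0,0.1],[0.2,-0.13,-0.25,0,0,0.21],[0.4,-0.26,-0.38,0,0,0.32],[0.65,-0.43,-0.4,0,0,0.43],[0.9,-0.59,-0.4,0,0,0.54]], jaw=0.6)

```text
t: 21.92
tool_pos: [0.5685, -0.199, 0.1914]
ee_rot: [0.97, 0.244, 0.001, 0.001]
force: [0.8, 0.2, -1.0]
width: 0.0515
```

```bash
python3 go.py .5524 -.003 .2 84.2
```

```text
t 21.92 p [ 0.5685 -0.199   0.1914] jaw -61.76 -> -95.8 w 0.0515 F [ 0.8  0.2 -1. ] j7 -0.96
now-axes shift [ 0.786 -1.803 -0.088] turn [ 0.001 -0.003  0.567] | after-turn shift [-0.358 -1.934 -0.086]
```

Request:
apply_moves(plan=[[0.08,-0.2,0,0,0,0.118],[0.17,-0.4,0,0,0,0.236],[0.26,-0.6,0,0,0,0.354],[0.35,-0.8,0,0,0,0.472],[0.43,-0.98,0,0,0,0.567]])

```text
t: 22.33
tool_pos: [0.5586, -0.0913, 0.1902]
ee_rot: [0.999, -0.05, 0.0, -0.0]
force: [0.6, 1.0, -0.2]
width: 0.0512
```

```bash
python3 go.py .5524 -.003 .2 84.2
```

```text
t 22.33 p [ 0.5586 -0.0913  0.1902] jaw -95.69 -> -95.8 w 0.0512 F [ 0.6  1.  -0.2] j7 -1.68
now-axes shift [-0.149 -0.872 -0.098] turn [-0.    -0.001  0.002] | after-turn shift [-0.151 -0.872 -0.098]
```

Request:
apply_moves(plan=[[-0.04,-0.3,0,0,0,0],[-0.09,-0.58,0,0,0,0],[-0.13,-0.79,0,0,0,0],[-0.14,-0.85,0,0,0,0],[-0.14,-0.85,0,0,0,0]])

```text
t: 22.75
tool_pos: [0.5527, -0.0047, 0.1901]
ee_rot: [0.999, -0.045, 0.0, -0.0]
force: [-0.4, -1.3, -0.4]
width: 0.0514
```

Request:
apply_moves(plan=[[0,0,0.1,0,0,0],[0,0,0.4,0,0,0],[0,0,0.7,0,0,0],[0,0,0.85,0,0,0],[0,0,0.85,0,0,0]])

```text
t: 23.17
tool_pos: [0.5497, -0.0097, 0.1005]
ee_rot: [0.999, -0.048, -0.004, 0.001]
force: [-0.1, 0.3, 0.2]
width: 0.0512
```

Request:
apply_moves(plan=[[0,0,0,0,0,0],[0,0,0,0,0,0]])

```text
t: 23.33
tool_pos: [0.5535, -0.0082, 0.1054]
ee_rot: [0.999, -0.048, 0.001, 0.0]
force: [0.4, 0.1, 0.5]
width: 0.0514
```

```bash
python3 go.py .5524 -.003 .046 84.2;python3 - <<'E'
from rig import get_image
from h import *
im=get_image("wrist"); cv2.imwrite("pics/w5.png",im["color"][:,:,::-1]); np.savez("w5.npz",**im)
im=get_image("side"); np.savez("s5.npz",**im); cv2.imwrite("pics/s5.png",cv2.resize(im["color"][150:350,300:500,::-1],None,fx=3,fy=3))
E
```

```text
t 23.33 p [ 0.5535 -0.0082  0.1054] jaw -95.48 -> -95.8 w 0.0514 F [0.4 0.1 0.5] j7 -1.87
now-axes shift [-0.017 -0.051  0.593] turn [ 0.    -0.001  0.005] | after-turn shift [-0.017 -0.051  0.594]
```

View pics/w5.png

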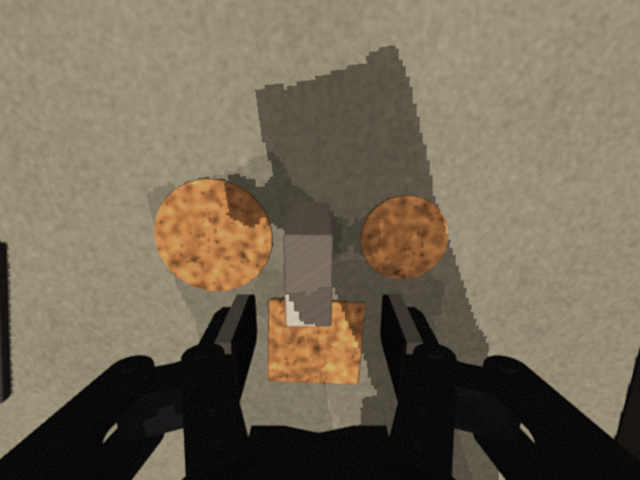

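View pics/s5.png

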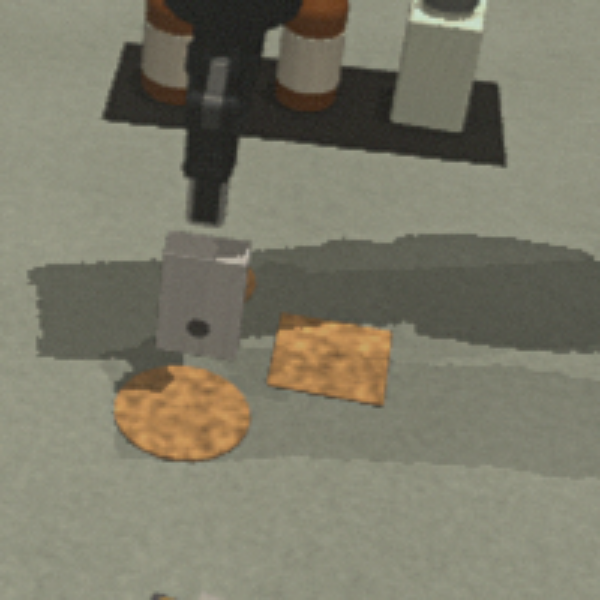

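The spacer top is at (309,278) in the wrist view, slightly left of the finger mid, which matches the 5 mm shift I worked out. Descending and gripping.

Request:
apply_moves(plan=[[-0.015,-0.05,0,0,0,0.005],[-0.017,-0.052,0.1,0,0,0.005],[-0.017,-0.052,0.25,0,0,0.005],[-0.017,-0.052,0.3,0,0,0.005],[-0.017,-0.052,0.3,0,0,0.005]])

```text
t: 23.85
tool_pos: [0.5502, -0.0015, 0.0731]
ee_rot: [0.999, -0.049, -0.001, 0.0]
force: [-0.8, 0.2, 0.6]
width: 0.051
```

```bash
python3 go.py .5524 -.003 .046 84.2
```

```text
t 23.85 p [ 0.5502 -0.0015  0.0731] jaw -95.66 -> -95.8 w 0.051 F [-0.8  0.2  0.6] j7 -1.89
now-axes shift [0.025 0.013 0.271] turn [0.    0.003 0.002] | after-turn shift [0.024 0.013 0.271]
```

Request:
apply_moves(plan=[[0,0,0.08,0,0,0],[0,0,0.18,0,0,0],[0,0,0.25,0,0,0],[0,0,0.26,0,0,0],[0,0,0.26,0,0,0]])

```text
t: 24.27
tool_pos: [0.5509, -0.0017, 0.0479]
ee_rot: [0.999, -0.05, -0.001, 0.0]
force: [-0.2, 0.3, 1.2]
width: 0.051
```

Request:
apply_moves(plan=[[0,0,0,0,0,0],[0,0,0,0,0,0]])

```text
t: 24.43
tool_pos: [0.5518, -0.0017, 0.0489]
ee_rot: [0.999, -0.05, 0.0, -0.0]
force: [0.0, -0.1, -0.7]
width: 0.0514
```

```bash
python3 go.py .5524 -.003 .046 84.2
```

```text
t 24.43 p [ 0.5518 -0.0017  0.0489] jaw -95.69 -> -95.8 w 0.0514 F [ 0.  -0.1 -0.7] j7 -1.9
now-axes shift [0.008 0.013 0.029] turn [-0.    -0.001  0.002] | after-turn shift [0.008 0.013 0.029]
```

Request:
apply_moves(plan=[[0.006,0.012,0.015,0,0,0],[0.006,0.012,0.015,0,0,0],[0.006,0.012,0.015,0,0,0],[0.006,0.012,0.015,0,0,0],[0.006,0.012,0.015,0,0,0]], jaw=0)

```text
t: 24.85
tool_pos: [0.5523, -0.003, 0.0474]
ee_rot: [0.999, -0.05, 0.0, 0.0]
force: [0.1, 0.3, 3.0]
width: 0.0231
```

Request:
apply_moves(plan=[[0,0,0,0,0,0],[0,0,0,0,0,0],[0,0,0,0,0,0]])

```text
t: 25.1
tool_pos: [0.5523, -0.003, 0.0473]
ee_rot: [0.999, -0.05, 0.0, 0.0]
force: [-0.3, -0.5, 4.8]
width: 0.0229
```

```bash
python3 go.py .527 .2862 .2 72
```

```text
t 25.1 p [ 0.5523 -0.003   0.0473] jaw -95.69 -> -108.0 w 0.0229 F [-0.3 -0.5  4.8] j7 -1.9
now-axes shift [-0.537 -2.853 -1.527] turn [-0.    -0.001  0.205] | after-turn shift [-1.134 -2.672 -1.527]
```

Request:
apply_moves(plan=[[0,0,-0.05,0,0,0],[0,0,-0.2,0,0,0],[0,0,-0.45,0,0,0.03],[-0.03,-0.1,-0.75,0,0,0.1],[-0.06,-0.25,-1,0,0,0.18]])

```text
t: 25.52
tool_pos: [0.5475, 0.0209, 0.148]
ee_rot: [0.989, -0.147, -0.001, 0.0]
force: [0.4, 0.8, -1.7]
width: 0.0231
```

```bash
python3 go.py .5264 .286 .15 72.15
```

```text
t 25.52 p [0.5475 0.0209 0.148 ] jaw -106.85 -> -107.8 w 0.0231 F [ 0.4  0.8 -1.7] j7 -2.07
now-axes shift [-0.971 -2.476 -0.022] turn [0.001 0.001 0.017] | after-turn shift [-1.014 -2.459 -0.02 ]
```

Request:
apply_moves(plan=[[-0.07,-0.18,0,0,0,0.01],[-0.15,-0.38,0,0,0,0.017],[-0.23,-0.58,0,0,0,0.017],[-0.31,-0.79,0,0,0,0.017],[-0.39,-1,0,0,0,0.017]])

```text
t: 25.93
tool_pos: [0.5383, 0.1303, 0.1467]
ee_rot: [0.988, -0.152, -0.001, 0.0]
force: [0.7, 0.4, -3.4]
width: 0.0229
```

```bash
python3 go.py .5264 .286 .15 72.15; python3 -c "
from rig import state;print(state()['joint_positions'])"
```

```text
t 25.93 p [0.5383 0.1303 0.1467] jaw -107.51 -> -107.8 w 0.0229 F [ 0.7  0.4 -3.4] j7 -2.29
now-axes shift [-0.582 -1.449 -0.033] turn [0.001 0.001 0.006] | after-turn shift [-0.59  -1.445 -0.033]
[-0.18659538  0.49081021 -0.17105199  1.85609016  0.11118853  0.80558879
 -2.29149791]
```

Request:
apply_moves(plan=[[-0.08,-0.2,0,0,0,0],[-0.16,-0.4,0,0,0,0],[-0.24,-0.6,0,0,0,0],[-0.32,-0.8,0,0,0,0.005],[-0.38,-0.95,0,0,0,0.005]])

```text
t: 26.35
tool_pos: [0.5303, 0.2336, 0.1466]
ee_rot: [0.988, -0.154, -0.001, -0.0]
force: [0.9, 0.1, -1.3]
width: 0.0231
```

```bash
python3 go.py .5264 .286 .15 72.15; python3 -c "
from rig import state;print(state()['joint_positions'])"
```

```text
t 26.35 p [0.5303 0.2336 0.1466] jaw -107.72 -> -107.8 w 0.0231 F [ 0.9  0.1 -1.3] j7 -2.47
now-axes shift [-0.197 -0.487 -0.034] turn [0.    0.002 0.002] | after-turn shift [-0.198 -0.487 -0.034]
[-0.35579177  0.52986342 -0.18127299  1.78889243  0.12158887  0.83515227
 -2.47466029]
```

Request:
apply_moves(plan=[[-0.07,-0.18,0,0,0,0],[-0.13,-0.33,0,0,0,0],[-0.17,-0.43,0,0,0,0],[-0.185,-0.465,0,0,0,0],[-0.185,-0.465,0,0,0,0]])

```text
t: 26.77
tool_pos: [0.5276, 0.2821, 0.1467]
ee_rot: [0.988, -0.154, -0.0, 0.0]
force: [0.1, -0.5, -1.5]
width: 0.0229
```

Request:
apply_moves(plan=[[0,0,0.05,0,0,0],[0,0,0.15,0,0,0],[0,0,0.23,0,0,0],[0,0,0.25,0,0,0],[0,0,0.25,0,0,0]])

```text
t: 27.18
tool_pos: [0.5277, 0.2803, 0.1206]
ee_rot: [0.988, -0.155, -0.001, 0.001]
force: [0.3, -0.9, -1.8]
width: 0.0232
```

Request:
apply_moves(plan=[[0,0,0,0,0,0],[0,0,0,0,0,0]])

```text
t: 27.35
tool_pos: [0.5286, 0.2814, 0.1223]
ee_rot: [0.988, -0.155, 0.0, -0.0]
force: [-0.3, -0.2, -1.7]
width: 0.023
```

```bash
python3 go.py .5264 .286 .0573 72.15; python3 - <<'E'
from rig import state,get_image
from h import *
im=get_image("side"); np.savez("s6.npz",**im); cv2.imwrite("pics/s6.png",cv2.resize(im["color"][270:470,290:490,::-1],None,fx=3,fy=3))
im=get_image("wrist"); np.savez("w6.npz",**im); cv2.imwrite("pics/w6.png",im["color"][:,:,::-1])
im=get_image("top"); np.savez("t6.npz",**im); cv2.imwrite("pics/t6.png",cv2.resize(im["color"][200:360,100:300,::-1],None,fx=3,fy=3))
E
```

```text
t 27.35 p [0.5286 0.2814 0.1223] jaw -107.82 -> -107.8 w 0.023 F [-0.3 -0.2 -1.7] j7 -2.56
now-axes shift [-0.035 -0.036  0.65 ] turn [-0.    -0.     0.001] | after-turn shift [-0.035 -0.037  0.65 ]
```

View pics/s6.png

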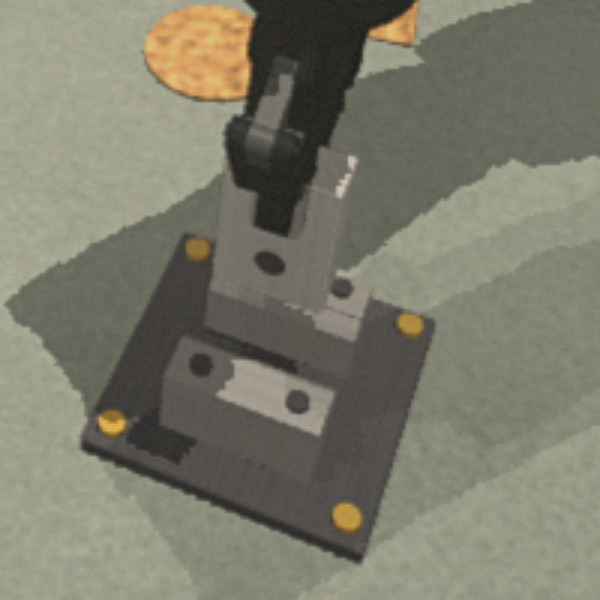

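View pics/w6.png

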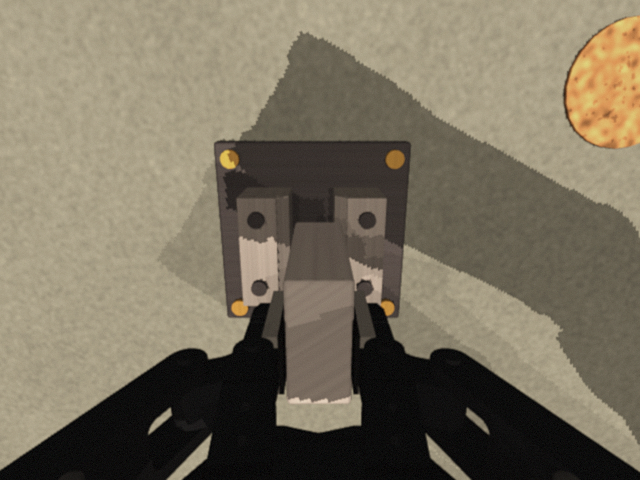

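The wrist view shows the spacer lined up with the gap, with the four bolts at (229,159), (396,160), (239,308) and (387,308). I'll take the frame centre from these as a third, independent estimate.

```bash
python3 - <<'E'
from h import *
im=load("w6")
hsv=cv2.cvtColor(im["color"],cv2.COLOR_RGB2HSV)
m=((hsv[...,1]>150)&(hsv[...,0]>15)&(hsv[...,0]<35)).astype(np.uint8); m[:,440:]=0
n,l,st,ce=cv2.connectedComponentsWithStats(m)
B=[]
for i in range(1,n):
    if st[i,4]>40: B.append(onz(im,*ce[i],.013)); print(ce[i],st[i,4],np.round(B[-1],4))
b=np.array([onz(im,u,v,.013) for u,v in [(229,159),(396,160),(239,308),(387,308)]]);print(b.round(4),b.mean(0))
c=cloud(im)
for q in [(396,160),(229,159),(312,150),(310,205)]: print(c[q[1],q[0]])
# same in side/top: spacer bottom vs
E
```

```text
[229.41391941 158.65201465] 273 [0.5947 0.322  0.013 ]
[394.41319444 158.94791667] 288 [0.5615 0.2195 0.013 ]
[238.76344086 307.70430108] 186 [0.4916 0.356  0.013 ]
[387.12650602 306.61445783] 166 [0.4589 0.2513 0.013 ]
[[0.5946 0.3224 0.013 ]
 [0.5605 0.2187 0.013 ]
 [0.4913 0.3559 0.013 ]
 [0.4579 0.2517 0.013 ]] [0.52607661 0.28716042 0.013     ]
[0.56082505 0.21893924 0.01468424]
[0.59458428 0.32224977 0.01345907]
[0.58316531 0.26910403 0.00931759]
[0.54828878 0.28197985 0.00860973]
```

View pics/t6.png

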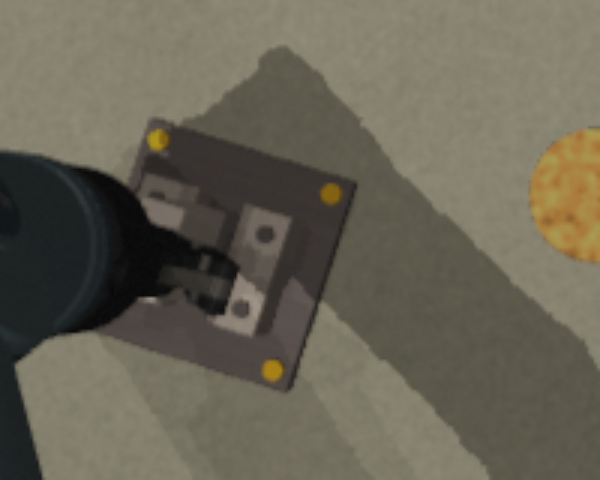

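Request:
apply_moves(plan=[[-0.034,-0.04,0,0,0,0],[-0.034,-0.04,0.03,0,0,0],[-0.034,-0.04,0.08,0,0,0],[-0.034,-0.04,0.1,0,0,0],[-0.034,-0.04,0.1,0,0,0]])

```text
t: 27.92
tool_pos: [0.5258, 0.2859, 0.1111]
ee_rot: [0.988, -0.155, -0.001, 0.001]
force: [-0.3, -0.5, -2.8]
width: 0.0233
```

Request:
apply_moves(plan=[[0,0,0,0,0,0],[0,0,0,0,0,0]])

```text
t: 28.08
tool_pos: [0.5264, 0.2862, 0.1121]
ee_rot: [0.988, -0.155, 0.0, 0.0]
force: [-0.3, 0.1, -2.9]
width: 0.0231
```

```bash
python3 go.py .5266 .2866 .0573 72.15
```

```text
t 28.08 p [0.5264 0.2862 0.1121] jaw -107.82 -> -107.8 w 0.0231 F [-0.3  0.1 -2.9] j7 -2.57
now-axes shift [ 0.    -0.005  0.548] turn [ 0.    -0.     0.001] | after-turn shift [ 0.    -0.004  0.548]
```

Request:
apply_moves(plan=[[0,-0.004,0.04,0,0,0],[0,-0.004,0.1,0,0,0],[0,-0.004,0.16,0,0,0],[0,-0.004,0.2,0,0,0],[0,-0.004,0.22,0,0,0]])

```text
t: 28.5
tool_pos: [0.5259, 0.2863, 0.0889]
ee_rot: [0.988, -0.155, -0.001, 0.001]
force: [-0.4, -0.3, -2.5]
width: 0.023
```

Request:
apply_moves(plan=[[0,0,0.03,0,0,0],[0,0,0.06,0,0,0],[0,0,0.09,0,0,0],[0,0,0.11,0,0,0],[0,0,0.11,0,0,0]])

```text
t: 28.92
tool_pos: [0.5262, 0.2865, 0.0786]
ee_rot: [0.988, -0.155, -0.0, 0.0]
force: [-0.1, 1.1, -2.5]
width: 0.023
```

```bash
python3 go.py .5266 .2866 .0573 72.15
```

```text
t 28.92 p [0.5262 0.2865 0.0786] jaw -107.81 -> -107.8 w 0.023 F [-0.1  1.1 -2.5] j7 -2.58
now-axes shift [ 0.003 -0.002  0.213] turn [0.    0.    0.001] | after-turn shift [ 0.003 -0.002  0.213]
```

Request:
apply_moves(plan=[[0,0,0.04,0,0,0],[0,0,0.09,0,0,0],[0,0,0.14,0,0,0],[0,0,0.17,0,0,0],[0,0,0.17,0,0,0]])

```text
t: 29.33
tool_pos: [0.5258, 0.2863, 0.061]
ee_rot: [0.988, -0.155, -0.001, 0.001]
force: [0.2, 1.2, -3.4]
width: 0.0229
```

Request:
apply_moves(plan=[[0,0,0.01,0,0,0],[0,0,0.03,0,0,0],[0,0,0.03,0,0,0],[0,0,0.03,0,0,0]])

```text
t: 29.67
tool_pos: [0.5265, 0.2867, 0.0591]
ee_rot: [0.988, -0.155, 0.0, 0.0]
force: [-0.4, -0.1, -2.2]
width: 0.023
```

```bash
python3 go.py .5266 .2866 .0573 72.15
```

```text
t 29.67 p [0.5265 0.2867 0.0591] jaw -107.8 -> -107.8 w 0.023 F [-0.4 -0.1 -2.2] j7 -2.59
now-axes shift [0.001 0.    0.018] turn [ 0.    -0.     0.001] | after-turn shift [0.001 0.    0.018]
```

Request:
apply_moves(plan=[[0,0,0.01,0,0,0],[0,0,0.02,0,0,0],[0,0,0.02,0,0,0],[0,0,0.02,0,0,0]])

```text
t: 30.0
tool_pos: [0.5266, 0.2868, 0.0574]
ee_rot: [0.988, -0.155, 0.0, -0.0]
force: [-0.1, -0.6, 1.3]
width: 0.0231
```

Request:
apply_moves(plan=[[0,0,0.01,0,0,0],[0,0,0.015,0,0,0],[0,0,0.015,0,0,0],[0,0,0.015,0,0,0]])

```text
t: 30.33
tool_pos: [0.5267, 0.2869, 0.0573]
ee_rot: [0.988, -0.155, 0.0, -0.0]
force: [-3.7, -2.6, 15.3]
width: 0.023
```

Seated: the tool stopped at z 0.0573, as predicted for the gap floor, with 15 N of floor reaction. Releasing.

Request:
apply_moves(plan=[[0,0,-0.01,0,0,0],[0,0,-0.01,0,0,0],[0,0,-0.01,0,0,0],[0,0,-0.01,0,0,0],[0,0,-0.01,0,0,0]], jaw=0.5)

```text
t: 30.75
tool_pos: [0.5264, 0.2866, 0.0563]
ee_rot: [0.988, -0.155, -0.0, 0.0]
force: [-0.4, 0.2, -0.5]
width: 0.0422
```

Request:
apply_moves(plan=[[0,0,-0.1,0,0,0],[0,0,-0.35,0,0,0],[0,0,-0.7,0,0,0],[0,0,-1,0,0,0]])

```text
t: 31.08
tool_pos: [0.5263, 0.2866, 0.1585]
ee_rot: [0.988, -0.155, -0.0, 0.0]
force: [1.8, 0.2, 0.5]
width: 0.0426
```

Request:
apply_moves(plan=[[0,0.2,-0.05,0,0,0],[0,0.5,-0.15,0,0,0],[0,0.8,-0.25,0,0,0],[0,1,-0.3,0,0,0]])

```text
t: 31.42
tool_pos: [0.4956, 0.1888, 0.1882]
ee_rot: [0.988, -0.156, 0.001, 0.0]
force: [0.1, -0.2, -0.2]
width: 0.0423
```

```bash
python3 go.py .3868 -.2965 .2 80.2; python3 - <<'E'
from rig import state,get_image
from h import *
im=get_image("side"); np.savez("s7.npz",**im); cv2.imwrite("pics/s7.png",cv2.resize(im["color"][270:470,290:490,::-1],None,fx=3,fy=3))
im=get_image("top"); np.savez("t7.npz",**im); cv2.imwrite("pics/t7.png",cv2.resize(im["color"][200:360,100:300,::-1],None,fx=3,fy=3))
E
```

```text
t 31.42 p [0.4956 0.1888 0.1882] jaw -107.89 -> -99.8 w 0.0423 F [ 0.1 -0.2 -0.2] j7 -2.42
now-axes shift [ 0.456  4.953 -0.115] turn [ 0.    -0.001 -0.135] | after-turn shift [-0.246  4.968 -0.118]
```

View pics/s7.png

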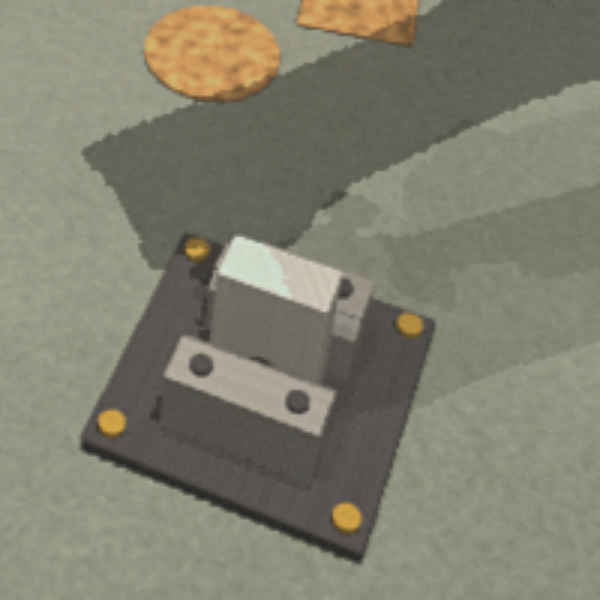

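View pics/t7.png

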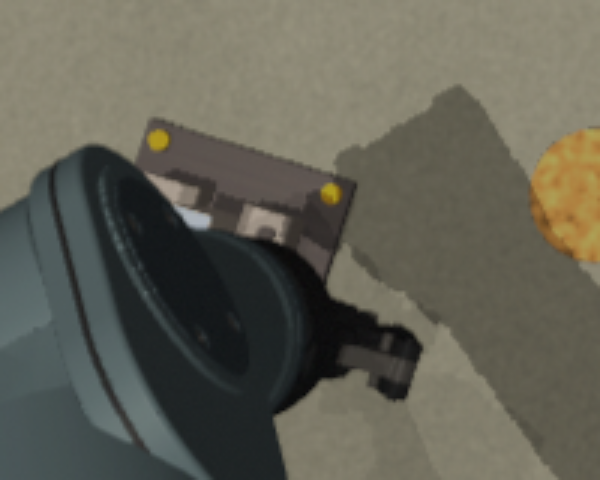

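The side view shows the spacer upright between the jaws, its cross hole nearly hidden behind the front jaw. I'll check its centring from the top once the arm is clear, and head for the mat now.

Request:
apply_moves(plan=[[0.03,0.3,0,0,0,-0.03],[0.06,0.65,-0.05,0,0,-0.06],[0.09,1,-0.1,0,0,-0.1]], jaw=1)

```text
t: 31.77
tool_pos: [0.4736, 0.0938, 0.1969]
ee_rot: [0.995, -0.101, 0.0, -0.0]
force: [1.5, -0.2, 0.3]
width: 0.0768
```

Request:
apply_moves(plan=[[-0.01,0.3,0,0,0,0],[-0.02,0.63,0,0,0,0],[-0.03,0.9,0,0,0,0],[-0.03,1,0,0,0,0]])

```text
t: 32.1
tool_pos: [0.4497, -0.0071, 0.1968]
ee_rot: [0.994, -0.105, -0.0, 0.001]
force: [-0.3, -0.2, 0.1]
width: 0.0854
```

```bash
cat > meas.py <<'E'
from rig import get_image
from h import *
import sys
im=get_image("top"); n=sys.argv[1]; np.savez(n+".npz",**im); cv2.imwrite(f"pics/{n}.png",im["color"][:,:,::-1])
c=cloud(im);z=c[...,2];x=c[...,0];y=c[...,1]
def seg(nm,x0,y0,r,H,tol=.008):
    m=((np.hypot(x-x0,y-y0)<r)&(abs(z-H)<tol)).astype(np.uint8)
    k,l,st,ce=cv2.connectedComponentsWithStats(m)
    if k<2: print(nm,"none"); return
    i=1+np.argmax(st[1:,4]); 
    cs,_=cv2.findContours((l==i).astype(np.uint8),cv2.RETR_EXTERNAL,cv2.CHAIN_APPROX_NONE)
    p=np.array([onz(im,*q,H)[:2] for q in max(cs,key=len)[:,0]],np.float32)
    a,b=cv2.minEnclosingCircle(p); r_=cv2.minAreaRect(p)
    print(nm,"circ",np.round(a,4),round(2*b,4),"rect",np.round(r_[0],4),np.round(r_[1],4),round(r_[2],1))
for a in sys.argv[2:]:
    nm,x0,y0,r,H=a.split(","); seg(nm,*map(float,(x0,y0,r,H)))
E
python3 go.py .3868 -.2965 .2 80.2; python3 meas.py t8 sqcap,.385,-.2965,.05,.123 sqbody,.385,-.2965,.06,.093 slim,.48,-.303,.03,.138 jar,.575,-.307,.05,.113 spacer,.5264,.286,.06,.085 jaws,.535,.313,.04,.046 jaws2,.518,.258,.04,.046
```

```text
t 32.1 p [ 0.4497 -0.0071  0.1968] jaw -102.03 -> -99.8 w 0.0854 F [-0.3 -0.2  0.1] j7 -1.92
now-axes shift [-0.012  2.962 -0.028] turn [ 0.001  0.    -0.037] | after-turn shift [-0.127  2.959 -0.032]
sqcap circ [ 0.3856 -0.2953] 0.0434 rect [ 0.3861 -0.2955] [0.0424 0.0405] 43.8
sqbody circ [ 0.3862 -0.2946] 0.0731 rect [ 0.3864 -0.2947] [0.0556 0.0538] 80.1
slim circ [ 0.4796 -0.3021] 0.0254 rect [ 0.4794 -0.3031] [0.0232 0.0218] 43.6
jar circ [ 0.5748 -0.3055] 0.0565 rect [ 0.5755 -0.3052] [0.0541 0.0546] 43.4
spacer circ [0.5274 0.2856] 0.0541 rect [0.5272 0.2852] [0.0262 0.0503] 72.3
jaws circ [0.5358 0.3137] 0.0768 rect [0.5356 0.3129] [0.0324 0.0702] 72.4
jaws2 circ [0.5175 0.2568] 0.0736 rect [0.5191 0.2617] [0.0393 0.0705] 71.9
```

View pics/t8.png

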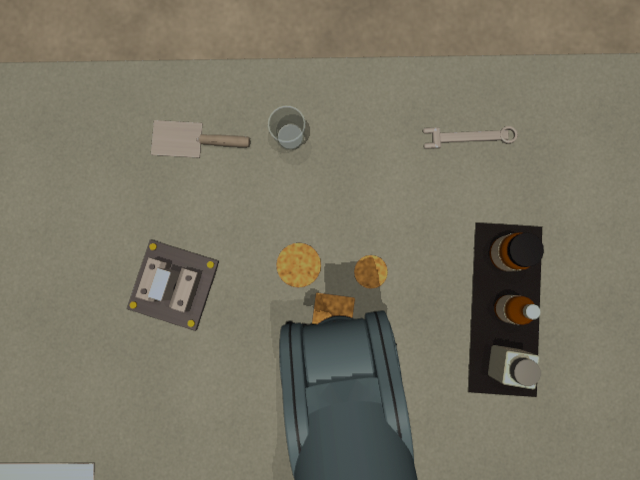

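The top view shows the spacer seated at (160,285), about 1 mm from the frame's centre, with the three containers upright on the mat. Fetching the square bottle first.

Request:
apply_moves(plan=[[0,0.3,0,0,0,-0.02],[0,0.65,0,0,0,-0.037],[-0.01,1,0,0,0,-0.037]])

```text
t: 32.4
tool_pos: [0.4303, -0.1003, 0.197]
ee_rot: [0.997, -0.081, 0.001, -0.0]
force: [1.1, -0.2, -0.5]
width: 0.0852
```

Request:
apply_moves(plan=[[-0.01,0.33,0,0,0,0],[-0.03,0.66,0,0,0,0],[-0.04,1,0,0,0,0]])

```text
t: 32.65
tool_pos: [0.4095, -0.1991, 0.1969]
ee_rot: [0.997, -0.082, 0.001, -0.0]
force: [1.0, 0.2, 0.9]
width: 0.0856
```

Request:
apply_moves(plan=[[-0.02,0.33,0,0,0,0],[-0.04,0.65,0,0,0,0],[-0.06,0.85,0,0,0,0],[-0.06,0.9,0,0,0,0],[-0.06,0.9,0,0,0,0]])

```text
t: 33.07
tool_pos: [0.3886, -0.2874, 0.1967]
ee_rot: [0.996, -0.084, 0.0, 0.0]
force: [0.2, 0.4, -0.4]
width: 0.0854
```

```bash
python3 go.py .3868 -.2965 .058 80.2
```

```text
t 33.07 p [ 0.3886 -0.2874  0.1967] jaw -99.64 -> -99.8 w 0.0854 F [ 0.2  0.4 -0.4] j7 -1.19
now-axes shift [-0.003  0.092  1.387] turn [ 0.    -0.001  0.003] | after-turn shift [-0.002  0.092  1.387]
```

Request:
apply_moves(plan=[[0,0.05,0.1,0,0,0],[0,0.08,0.4,0,0,0],[0,0.08,0.75,0,0,0],[0,0.08,0.95,0,0,0],[0,0.08,1,0,0,0]])

```text
t: 33.48
tool_pos: [0.3851, -0.2915, 0.0929]
ee_rot: [0.997, -0.082, -0.003, -0.002]
force: [-0.7, 0.7, 0.8]
width: 0.0854
```

Request:
apply_moves(plan=[[0,0,0,0,0,0],[0,0,0,0,0,0]])

```text
t: 33.65
tool_pos: [0.3872, -0.2943, 0.097]
ee_rot: [0.997, -0.083, 0.0, -0.0]
force: [0.2, -0.3, -0.0]
width: 0.0852
```

```bash
python3 go.py .3868 -.2965 .058 80.2
```

```text
t 33.65 p [ 0.3872 -0.2943  0.097 ] jaw -99.49 -> -99.8 w 0.0852 F [ 0.2 -0.3 -0. ] j7 -1.17
now-axes shift [-0.001  0.022  0.39 ] turn [-0.    -0.001  0.005] | after-turn shift [-0.001  0.022  0.39 ]
```

Request:
apply_moves(plan=[[0,0.02,0.08,0,0,0.004],[0,0.02,0.2,0,0,0.004],[0,0.02,0.33,0,0,0.004],[0,0.02,0.38,0,0,0.004],[0,0.02,0.38,0,0,0.004]])

```text
t: 34.07
tool_pos: [0.3858, -0.2969, 0.0583]
ee_rot: [0.996, -0.086, -0.0, -0.0]
force: [0.2, 0.1, 0.4]
width: 0.0854
```

Request:
apply_moves(plan=[[0,0,0,0,0,0],[0,0,0,0,0,0],[0,0,0,0,0,0],[0,0,0,0,0,0],[0,0,0,0,0,0]], jaw=0)

```text
t: 34.48
tool_pos: [0.3865, -0.2973, 0.0596]
ee_rot: [0.996, -0.086, 0.001, 0.0]
force: [-1.0, 0.7, 5.2]
width: 0.0532
```

```bash
python3 go.py .3868 -.2965 .058 80.2
```

```text
t 34.48 p [ 0.3865 -0.2973  0.0596] jaw -99.82 -> -99.8 w 0.0532 F [-1.   0.7  5.2] j7 -1.17
now-axes shift [ 0.002 -0.008  0.016] turn [ 0.    -0.001 -0.   ] | after-turn shift [ 0.002 -0.008  0.016]
```

Request:
apply_moves(plan=[[0,0,-0.05,0,0,0],[0,0,-0.2,0,0,0],[0,0,-0.45,0,0,0],[0,0,-0.7,0,0,0],[0,0,-0.8,0,0,0]])

```text
t: 34.9
tool_pos: [0.3871, -0.2979, 0.1416]
ee_rot: [0.996, -0.086, 0.002, 0.001]
force: [0.4, -0.2, -2.2]
width: 0.0533
```

```bash
python3 go.py .4712 .0022 .14 81.5
```

```text
t 34.9 p [ 0.3871 -0.2979  0.1416] jaw -99.84 -> -98.5 w 0.0533 F [ 0.4 -0.2 -2.2] j7 -1.17
now-axes shift [ 0.316 -3.101  0.012] turn [ 0.002 -0.004 -0.022] | after-turn shift [ 0.388 -3.093  0.016]
```

Request:
apply_moves(plan=[[0.01,-0.08,0,0,0,0],[0.02,-0.24,0,0,0,-0.01],[0.05,-0.48,0,0,0,-0.02],[0.08,-0.74,0,0,0,-0.022],[0.1,-1,0,0,0,-0.022]])

```text
t: 35.32
tool_pos: [0.4122, -0.1982, 0.1373]
ee_rot: [0.997, -0.074, -0.001, -0.0]
force: [0.8, 1.2, -2.4]
width: 0.0531
```

Request:
apply_moves(plan=[[0.03,-0.25,0,0,0,0],[0.06,-0.5,0,0,0,0],[0.09,-0.75,0,0,0,0],[0.125,-1,0,0,0,0]])

```text
t: 35.65
tool_pos: [0.4389, -0.101, 0.1373]
ee_rot: [0.997, -0.074, -0.001, -0.0]
force: [0.4, -0.0, -3.0]
width: 0.0531
```

Request:
apply_moves(plan=[[0.03,-0.25,0,0,0,0],[0.06,-0.5,0,0,0,0],[0.09,-0.75,0,0,0,0],[0.12,-0.93,0,0,0,0],[0.12,-1,0,0,0,0]])

```text
t: 36.07
tool_pos: [0.4665, -0.002, 0.1374]
ee_rot: [0.997, -0.072, -0.001, -0.001]
force: [0.4, 0.3, -2.6]
width: 0.0529
```

Request:
apply_moves(plan=[[0.02,-0.04,0,0,0,0],[0.02,-0.08,0,0,0,0],[0.02,-0.08,0,0,0,0],[0.02,-0.08,0,0,0,0]])

```text
t: 36.4
tool_pos: [0.4693, 0.0006, 0.1383]
ee_rot: [0.997, -0.075, -0.0, 0.0]
force: [-0.1, 0.4, -2.8]
width: 0.0531
```

```bash
python3 go.py .4712 .0022 .06 81.5
```

```text
t 36.4 p [0.4693 0.0006 0.1383] jaw -98.58 -> -98.5 w 0.0531 F [-0.1  0.4 -2.8] j7 -1.86
now-axes shift [ 0.017 -0.019  0.783] turn [ 0.001  0.001 -0.001] | after-turn shift [ 0.016 -0.019  0.783]
```

Request:
apply_moves(plan=[[0.01,-0.01,0.1,0,0,0],[0.01,-0.01,0.3,0,0,0],[0.01,-0.01,0.5,0,0,0],[0.01,-0.01,0.62,0,0,0],[0.01,-0.01,0.65,0,0,0]])

```text
t: 36.82
tool_pos: [0.469, 0.0016, 0.0712]
ee_rot: [0.997, -0.075, -0.002, 0.0]
force: [-0.2, 0.7, -1.8]
width: 0.0532
```

Request:
apply_moves(plan=[[0,0,0,0,0,0],[0,0,0,0,0,0],[0,0,0,0,0,0]])

```text
t: 37.07
tool_pos: [0.4716, 0.0023, 0.0742]
ee_rot: [0.997, -0.074, 0.001, -0.0]
force: [0.9, -0.5, -3.3]
width: 0.0532
```

```bash
python3 go.py .4712 .0022 .06 81.5
```

```text
t 37.07 p [0.4716 0.0023 0.0742] jaw -98.53 -> -98.5 w 0.0532 F [ 0.9 -0.5 -3.3] j7 -1.88
now-axes shift [-0.004  0.002  0.142] turn [-0.    -0.001 -0.001] | after-turn shift [-0.004  0.001  0.142]
```

Request:
apply_moves(plan=[[-0.003,0,0.04,0,0,0],[-0.003,0,0.09,0,0,0],[-0.003,0,0.12,0,0,0],[-0.003,0,0.13,0,0,0],[-0.003,0,0.13,0,0,0]])

```text
t: 37.48
tool_pos: [0.4705, 0.0025, 0.0606]
ee_rot: [0.997, -0.074, -0.0, 0.0]
force: [-0.8, 1.0, 1.8]
width: 0.053
```

Request:
apply_moves(plan=[[0,0,0.01,0,0,0],[0,0,0.015,0,0,0],[0,0,0.015,0,0,0]])

```text
t: 37.73
tool_pos: [0.4705, 0.0026, 0.0605]
ee_rot: [0.997, -0.074, -0.0, 0.0]
force: [-7.7, 0.3, 22.3]
width: 0.0533
```

Request:
apply_moves(plan=[[0.004,0,-0.015,0,0,0],[0.004,0,-0.015,0,0,0]])

```text
t: 37.9
tool_pos: [0.4714, 0.0025, 0.0609]
ee_rot: [0.997, -0.074, 0.0, -0.0]
force: [1.4, -0.1, -3.8]
width: 0.0534
```

Request:
apply_moves(plan=[[0,0,0,0,0,0],[0,0,0,0,0,0],[0,0,0,0,0,0],[0,0,0,0,0,0],[0,0,0,0,0,0]], jaw=1)

```text
t: 38.32
tool_pos: [0.4711, 0.0024, 0.0605]
ee_rot: [0.997, -0.074, -0.0, 0.0]
force: [0.5, 0.3, -1.1]
width: 0.0853
```

Request:
apply_moves(plan=[[0,0,-0.1,0,0,0],[0,0,-0.35,0,0,0],[0,0,-0.7,0,0,0],[0,0,-1,0,0,0]])

```text
t: 38.65
tool_pos: [0.4707, 0.0025, 0.1625]
ee_rot: [0.997, -0.074, -0.0, -0.0]
force: [1.5, -0.8, 0.4]
width: 0.0855
```

Request:
apply_moves(plan=[[0,0.1,-0.1,0,0,0],[0,0.35,-0.3,0,0,0],[0,0.7,-0.4,0,0,0],[0,1,-0.4,0,0,0]], jaw=0.5)

```text
t: 38.98
tool_pos: [0.4571, -0.0984, 0.2032]
ee_rot: [0.997, -0.074, 0.002, 0.0]
force: [0.4, -0.4, -0.3]
width: 0.0425
```

```bash
python3 go.py .4793 -.3027 .2 80.2; python3 meas.py t9 sqcap,.47,0,.05,.124 sqbody,.47,0,.06,.094
```

```text
t 38.98 p [ 0.4571 -0.0984  0.2032] jaw -98.46 -> -99.8 w 0.0425 F [ 0.4 -0.4 -0.3] j7 -1.61
now-axes shift [0.52  1.989 0.035] turn [ 0.    -0.004  0.022] | after-turn shift [0.566 1.976 0.032]
sqcap circ [0.4707 0.0028] 0.0417 rect [0.4706 0.0028] [0.0394 0.0406] 44.2
sqbody circ [0.4709 0.0026] 0.0712 rect [0.4707 0.0029] [0.0537 0.0538] 81.4
```

View pics/t9.png

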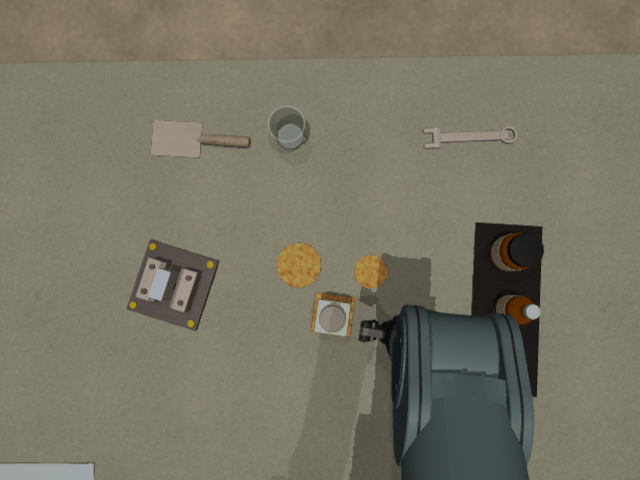

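The square bottle is back on its pad at (.4707,.0028), against a pad centre of (.4706,.0022). Next is the slim bottle.

Request:
apply_moves(plan=[[0.08,0.3,0,0,0,0],[0.17,0.65,0,0,0,0.02],[0.26,1,0,0,0,0.022]])

```text
t: 39.28
tool_pos: [0.4668, -0.2002, 0.2008]
ee_rot: [0.996, -0.085, -0.0, -0.0]
force: [0.2, -0.4, -0.1]
width: 0.0427
```

Request:
apply_moves(plan=[[0.08,0.33,0,0,0,0],[0.17,0.65,0,0,0,0],[0.26,0.85,0,0,0,0],[0.28,0.95,0,0,0,0],[0.28,0.95,0,0,0,0]])

```text
t: 39.7
tool_pos: [0.4776, -0.3001, 0.2004]
ee_rot: [0.996, -0.088, -0.0, 0.0]
force: [0.2, -0.8, -1.0]
width: 0.0428
```

Request:
apply_moves(plan=[[0,0,0,0,0,0],[0,0,0,0,0,0]])

```text
t: 39.87
tool_pos: [0.4785, -0.2954, 0.2004]
ee_rot: [0.996, -0.085, -0.0, -0.001]
force: [0.1, 0.6, 0.1]
width: 0.0427
```

```bash
python3 go.py .4794 -.3028 .1135 80.2
```

```text
t 39.87 p [ 0.4785 -0.2954  0.2004] jaw -99.71 -> -99.8 w 0.0427 F [0.1 0.6 0.1] j7 -1.24
now-axes shift [0.022 0.072 0.869] turn [-0.001  0.001  0.001] | after-turn shift [0.021 0.071 0.869]
```

Request:
apply_moves(plan=[[0.02,0.06,0,0,0,0],[0.02,0.06,0.1,0,0,0],[0.02,0.06,0.3,0,0,0],[0.02,0.06,0.4,0,0,0],[0.02,0.06,0.4,0,0,0]])

```text
t: 40.28
tool_pos: [0.4777, -0.3023, 0.1578]
ee_rot: [0.996, -0.085, -0.002, -0.001]
force: [0.6, 0.4, 0.3]
width: 0.0425
```

Request:
apply_moves(plan=[[0,0,0,0,0,0],[0,0,0,0,0,0]])

```text
t: 40.45
tool_pos: [0.4798, -0.3038, 0.161]
ee_rot: [0.996, -0.086, 0.0, 0.0]
force: [0.9, -0.0, 0.7]
width: 0.0428
```

```bash
python3 go.py .4794 -.3028 .1135 80.2
```

```text
t 40.45 p [ 0.4798 -0.3038  0.161 ] jaw -99.81 -> -99.8 w 0.0428 F [ 0.9 -0.   0.7] j7 -1.23
now-axes shift [-0.006 -0.01   0.475] turn [ 0. -0. -0.] | after-turn shift [-0.006 -0.01   0.475]
```

Request:
apply_moves(plan=[[-0.005,-0.008,0.08,0,0,0],[-0.005,-0.008,0.22,0,0,0],[-0.005,-0.008,0.37,0,0,0],[-0.005,-0.008,0.46,0,0,0],[-0.005,-0.008,0.47,0,0,0]])

```text
t: 40.87
tool_pos: [0.4781, -0.3023, 0.1119]
ee_rot: [0.996, -0.086, -0.001, -0.001]
force: [-1.3, -0.1, -0.9]
width: 0.0428
```

Request:
apply_moves(plan=[[0,0,0,0,0,0],[0,0,0,0,0,0],[0,0,0,0,0,0]])

```text
t: 41.12
tool_pos: [0.4797, -0.3033, 0.1144]
ee_rot: [0.996, -0.086, 0.001, 0.0]
force: [0.0, 0.2, 0.9]
width: 0.0427
```

Request:
apply_moves(plan=[[0,0,0,0,0,0],[0,0,0,0,0,0],[0,0,0,0,0,0],[0,0,0,0,0,0],[0,0,0,0,0,0]], jaw=0)

```text
t: 41.53
tool_pos: [0.4797, -0.3034, 0.1144]
ee_rot: [0.996, -0.086, 0.001, 0.0]
force: [-0.4, 0.0, 5.2]
width: 0.0207
```

```bash
python3 go.py .4794 -.3028 .1135 80.2
```

```text
t 41.53 p [ 0.4797 -0.3034  0.1144] jaw -99.83 -> -99.8 w 0.0207 F [-0.4  0.   5.2] j7 -1.22
now-axes shift [-0.004 -0.005  0.009] turn [ 0.001 -0.001 -0.001] | after-turn shift [-0.004 -0.005  0.009]
```

Request:
apply_moves(plan=[[0,0,-0.05,0,0,0],[0,0,-0.2,0,0,0],[0,0,-0.45,0,0,0],[0,0,-0.65,0,0,0],[0,0,-0.7,0,0,0]])

```text
t: 41.95
tool_pos: [0.4803, -0.3037, 0.1864]
ee_rot: [0.996, -0.086, 0.002, 0.001]
force: [0.9, -0.7, -2.0]
width: 0.0202
```

```bash
python3 go.py .5462 -.0655 .18 80.2
```

```text
t 41.95 p [ 0.4803 -0.3037  0.1864] jaw -99.83 -> -99.8 w 0.0202 F [ 0.9 -0.7 -2. ] j7 -1.23
now-axes shift [ 0.242 -2.459  0.062] turn [ 0.001 -0.004 -0.001] | after-turn shift [ 0.244 -2.459  0.064]
```

Request:
apply_moves(plan=[[0,-0.06,0,0,0,0],[0.02,-0.2,0,0,0,0],[0.04,-0.38,0,0,0,0],[0.06,-0.58,0,0,0,0],[0.08,-0.8,0,0,0,0]])

```text
t: 42.37
tool_pos: [0.4994, -0.2242, 0.1817]
ee_rot: [0.996, -0.086, -0.002, -0.0]
force: [-0.5, -0.3, -2.0]
width: 0.0208
```

Request:
apply_moves(plan=[[0.02,-0.2,0,0,0,0],[0.04,-0.4,0,0,0,0],[0.06,-0.6,0,0,0,0],[0.08,-0.8,0,0,0,0],[0.1,-0.98,0,0,0,0]])

```text
t: 42.78
tool_pos: [0.5261, -0.1283, 0.1816]
ee_rot: [0.996, -0.085, -0.002, -0.0]
force: [-0.3, -0.8, -3.4]
width: 0.0207
```

Request:
apply_moves(plan=[[0.02,-0.2,0,0,0,0],[0.04,-0.4,0,0,0,0],[0.05,-0.56,0,0,0,0],[0.06,-0.64,0,0,0,0],[0.06,-0.66,0,0,0,0]])

```text
t: 43.2
tool_pos: [0.5438, -0.0642, 0.1822]
ee_rot: [0.996, -0.084, -0.001, -0.0]
force: [0.0, -0.8, -3.5]
width: 0.0205
```

Request:
apply_moves(plan=[[0,0,0.08,0,0,0],[0,0,0.25,0,0,0],[0,0,0.4,0,0,0],[0,0,0.5,0,0,0],[0,0,0.5,0,0,0]])

```text
t: 43.62
tool_pos: [0.542, -0.0679, 0.1308]
ee_rot: [0.996, -0.086, -0.003, 0.0]
force: [-0.3, -0.3, -2.7]
width: 0.0208
```

Request:
apply_moves(plan=[[0,0,0,0,0,0],[0,0,0,0,0,0],[0,0,0,0,0,0]])

```text
t: 43.87
tool_pos: [0.5451, -0.067, 0.1344]
ee_rot: [0.996, -0.086, 0.001, 0.0]
force: [0.0, -0.3, -2.7]
width: 0.0202
```

```bash
python3 go.py .5462 -.0655 .1155 80.2
```

```text
t 43.87 p [ 0.5451 -0.067   0.1344] jaw -99.85 -> -99.8 w 0.0202 F [ 0.  -0.3 -2.7] j7 -1.71
now-axes shift [ 0.008 -0.016  0.189] turn [-0.    -0.002 -0.001] | after-turn shift [ 0.009 -0.016  0.189]
```

Request:
apply_moves(plan=[[0.008,-0.015,0.03,0,0,0],[0.008,-0.015,0.08,0,0,0],[0.008,-0.015,0.13,0,0,0],[0.008,-0.015,0.15,0,0,0],[0.008,-0.015,0.15,0,0,0]])

```text
t: 44.28
tool_pos: [0.5448, -0.0652, 0.1178]
ee_rot: [0.996, -0.086, -0.001, 0.0]
force: [0.4, -0.0, -2.7]
width: 0.0206
```

Request:
apply_moves(plan=[[0,0,0,0,0,0],[0,0,0,0,0,0]])

```text
t: 44.45
tool_pos: [0.5455, -0.0653, 0.1186]
ee_rot: [0.996, -0.086, 0.0, 0.0]
force: [0.7, -0.1, -2.7]
width: 0.0209
```

```bash
python3 go.py .5462 -.0655 .1155 80.2
```

```text
t 44.45 p [ 0.5455 -0.0653  0.1186] jaw -99.83 -> -99.8 w 0.0209 F [ 0.7 -0.1 -2.7] j7 -1.71
now-axes shift [0.007 0.001 0.031] turn [ 0.    -0.    -0.001] | after-turn shift [0.007 0.001 0.031]
```

Request:
apply_moves(plan=[[0.005,0,0.01,0,0,0],[0.005,0,0.025,0,0,0],[0.005,0,0.025,0,0,0],[0.005,0,0.025,0,0,0]])

```text
t: 44.78
tool_pos: [0.5459, -0.0654, 0.116]
ee_rot: [0.996, -0.086, -0.0, 0.0]
force: [-0.9, 0.5, -2.5]
width: 0.0208
```

Request:
apply_moves(plan=[[0,0,0.01,0,0,0],[0,0,0.01,0,0,0],[0,0,0.01,0,0,0]])

```text
t: 45.03
tool_pos: [0.5463, -0.0655, 0.1154]
ee_rot: [0.996, -0.086, 0.0, 0.0]
force: [-0.3, -0.8, 1.3]
width: 0.0207
```

Request:
apply_moves(plan=[[0,0,0,0,0,0],[0,0,0,0,0,0],[0,0,0,0,0,0],[0,0,0,0,0,0]], jaw=0.5)

```text
t: 45.37
tool_pos: [0.546, -0.0653, 0.1151]
ee_rot: [0.996, -0.086, 0.0, -0.0]
force: [0.4, -0.8, -0.3]
width: 0.0428
```

Request:
apply_moves(plan=[[0,0,-0.1,0,0,0],[0,0,-0.35,0,0,0],[0,0,-0.7,0,0,0],[0,0,-0.85,0,0,0]])

```text
t: 45.7
tool_pos: [0.5477, -0.0655, 0.2044]
ee_rot: [0.996, -0.086, 0.002, -0.0]
force: [1.3, -0.2, -0.1]
width: 0.0426
```

```bash
python3 go.py .5762 -.3071 .2 -29
```

```text
t 45.7 p [ 0.5477 -0.0655  0.2044] jaw -99.83 -> -29.0 w 0.0426 F [ 1.3 -0.2 -0.1] j7 -1.71
now-axes shift [0.693 2.331 0.046] turn [ 0.002 -0.004 -1.181] | after-turn shift [-1.975  1.42   0.044]
```

Request:
apply_moves(plan=[[0.05,0.2,0,0,0,0],[0.15,0.5,0,0,0,0],[0.29,0.9,0,0,0,0]], jaw=1)

```text
t: 45.95
tool_pos: [0.5597, -0.156, 0.2016]
ee_rot: [0.997, -0.083, 0.001, -0.001]
force: [1.1, -0.4, -0.3]
width: 0.077
```

```bash
python3 meas.py t10 sqcap,.47,0,.05,.124 slim,.546,-.065,.03,.139 jar,.575,-.306,.05,.113; python3 go.py .5756 -.3068 .2
```

```text
sqcap circ [0.4707 0.0028] 0.0417 rect [0.4706 0.0028] [0.0394 0.0406] 44.2
slim circ [ 0.5456 -0.0661] 0.0231 rect [ 0.546  -0.0663] [0.0216 0.0216] 89.0
jar none
t 46.0 p [ 0.5596 -0.1695  0.2017] jaw -100.23 -> -100.2 w 0.0831 F [ 0.  -9.1  1.1] j7 -1.52
now-axes shift [0.402 1.323 0.027] turn [ 0.006 -0.004  0.   ] | after-turn shift [0.402 1.323 0.017]
```

View pics/t10.png

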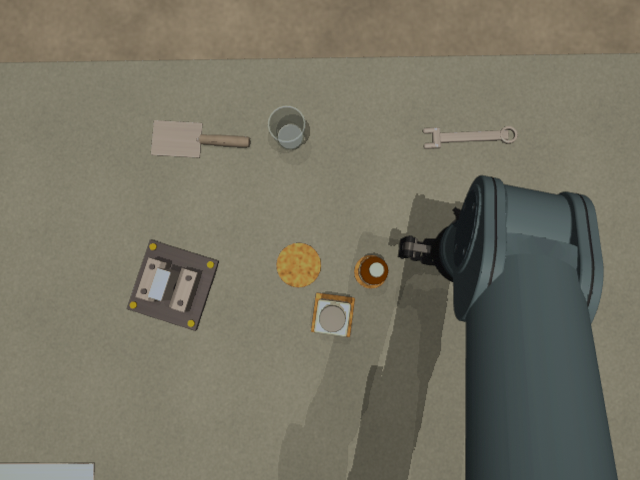

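The slim bottle is standing at (.546,-.066), right on its pad centre. Now the jar.

Request:
apply_moves(plan=[[0.1,0.3,0,0,0,0],[0.2,0.6,0,0,0,0],[0.3,0.9,0,0,0,0]])

```text
t: 46.25
tool_pos: [0.5734, -0.2533, 0.2009]
ee_rot: [0.996, -0.085, 0.0, 0.0]
force: [0.2, -0.1, -0.4]
width: 0.0854
```

Request:
apply_moves(plan=[[0.08,0.28,0,0,0,0],[0.1,0.4,0,0,0,0],[0.1,0.42,0,0,0,0],[0.1,0.42,0,0,0,0],[0.1,0.42,0,0,0,0]])

```text
t: 46.67
tool_pos: [0.5762, -0.2929, 0.2002]
ee_rot: [0.996, -0.085, -0.0, -0.001]
force: [-0.3, 0.8, 0.1]
width: 0.0851
```

```bash
python3 go.py .5757 -.3068 .052
```

```text
t 46.67 p [ 0.5762 -0.2929  0.2002] jaw -99.72 -> -99.7 w 0.0851 F [-0.3  0.8  0.1] j7 -1.31
now-axes shift [0.019 0.14  1.481] turn [-0.002  0.     0.   ] | after-turn shift [0.018 0.138 1.482]
```

Request:
apply_moves(plan=[[0.01,0.08,0,0,0,0],[0.018,0.13,0.15,0,0,0],[0.018,0.13,0.45,0,0,0],[0.018,0.13,0.7,0,0,0],[0.018,0.13,0.75,0,0,0]])

```text
t: 47.08
tool_pos: [0.5731, -0.3058, 0.1209]
ee_rot: [0.996, -0.085, -0.003, -0.001]
force: [-1.3, 0.4, -0.9]
width: 0.0854
```

Request:
apply_moves(plan=[[0,0,0,0,0,0],[0,0,0,0,0,0],[0,0,0,0,0,0]])

```text
t: 47.33
tool_pos: [0.5768, -0.3086, 0.1271]
ee_rot: [0.996, -0.085, 0.001, 0.0]
force: [1.0, -1.1, 0.3]
width: 0.0855
```

```bash
python3 go.py .5757 -.3068 .052; python3 - <<'E'
from rig import get_image
from h import *
im=get_image("wrist"); cv2.imwrite("pics/w11.png",im["color"][:,:,::-1]); np.savez("w11.npz",**im)
c=cloud(im);z=c[...,2]
m=(abs(z-.113)<.006).astype(np.uint8); m[420:]=0
k,l,st,ce=cv2.connectedComponentsWithStats(m)
for i in range(1,k):
    if st[i,4]>600:
        cs,_=cv2.findContours((l==i).astype(np.uint8),cv2.RETR_EXTERNAL,cv2.CHAIN_APPROX_NONE)
        p=np.array([onz(im,*q,.113)[:2] for q in max(cs,key=len)[:,0]],np.float32); print(st[i],cv2.minEnclosingCircle(p))
E
```

```text
t 47.33 p [ 0.5768 -0.3086  0.1271] jaw -99.79 -> -99.8 w 0.0855 F [ 1.  -1.1  0.3] j7 -1.29
now-axes shift [-0.016 -0.016  0.751] turn [ 0.001 -0.003  0.   ] | after-turn shift [-0.014 -0.016  0.751]
[  256   236   119   112 10329] ((0.5769840478897095, -0.3063931167125702), 0.02798965387046337)
```

View pics/w11.png

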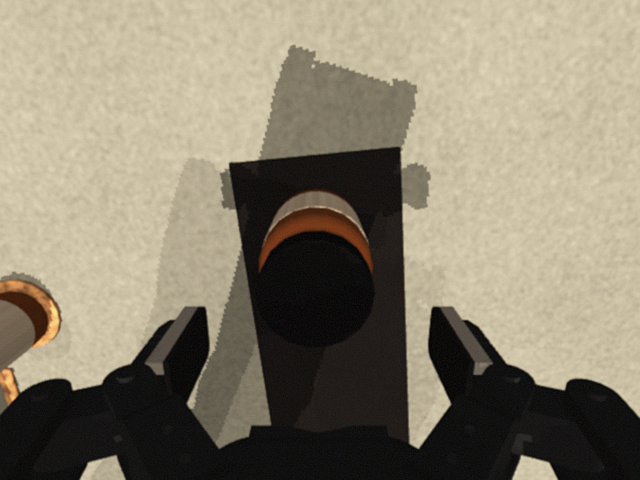

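The jar cap is at (315,290), between the fingers (mid ~319), giving (.577,-.306). Descending.

Request:
apply_moves(plan=[[-0.005,-0.016,0.1,0,0,0],[-0.005,-0.016,0.3,0,0,0],[-0.005,-0.016,0.5,0,0,0],[-0.005,-0.016,0.65,0,0,0],[-0.005,-0.016,0.7,0,0,0]])

```text
t: 47.8
tool_pos: [0.5738, -0.3057, 0.0525]
ee_rot: [0.996, -0.086, -0.002, -0.001]
force: [-0.7, 1.1, -0.0]
width: 0.0855
```

Request:
apply_moves(plan=[[0,0,0.02,0,0,0],[0,0,0.04,0,0,0],[0,0,0.04,0,0,0],[0,0,0.04,0,0,0]])

```text
t: 48.13
tool_pos: [0.5759, -0.307, 0.052]
ee_rot: [0.996, -0.086, 0.001, 0.0]
force: [0.5, 0.8, 0.2]
width: 0.0855
```

```bash
python3 go.py .5765 -.3068 .052
```

```text
t 48.13 p [ 0.5759 -0.307   0.052 ] jaw -99.83 -> -99.8 w 0.0855 F [0.5 0.8 0.2] j7 -1.29
now-axes shift [ 0.005 -0.003  0.   ] turn [ 0.    -0.001  0.   ] | after-turn shift [ 0.005 -0.003  0.   ]
```

Request:
apply_moves(plan=[[0.003,0,0,0,0,0],[0.003,0,0,0,0,0],[0.003,0,0,0,0,0],[0.003,0,0,0,0,0],[0.003,0,0,0,0,0]], jaw=0)

```text
t: 48.55
tool_pos: [0.5762, -0.3069, 0.0524]
ee_rot: [0.996, -0.086, 0.001, 0.0]
force: [-2.3, 1.4, 6.5]
width: 0.0601
```

Request:
apply_moves(plan=[[0,0,-0.05,0,0,0],[0,0,-0.2,0,0,0],[0,0,-0.45,0,0,0],[0,0,-0.75,0,0,0],[0,0,-1,0,0,0]])

```text
t: 48.97
tool_pos: [0.5754, -0.3068, 0.1534]
ee_rot: [0.996, -0.086, 0.0, 0.0]
force: [0.2, -0.5, -2.6]
width: 0.0604
```

Request:
apply_moves(plan=[[0,0,-0.25,0,0,0],[0,0,-0.5,0,0,0],[0,0,-0.7,0,0,0],[0,0,-0.7,0,0,0]])

```text
t: 49.3
tool_pos: [0.5778, -0.308, 0.2268]
ee_rot: [0.996, -0.086, 0.004, 0.002]
force: [2.1, 0.0, -3.1]
width: 0.0604
```

```bash
python3 go.py .5592 .0625 .22
```

```text
t 49.3 p [ 0.5778 -0.308   0.2268] jaw -99.84 -> -99.8 w 0.0604 F [ 2.1  0.  -3.1] j7 -1.29
now-axes shift [-0.817 -3.619  0.053] turn [ 0.002 -0.008  0.   ] | after-turn shift [-0.817 -3.619  0.068]
```

Request:
apply_moves(plan=[[-0.01,-0.06,0,0,0,0],[-0.05,-0.22,0,0,0,0],[-0.1,-0.44,0,0,0,0],[-0.16,-0.7,0,0,0,0],[-0.22,-0.96,0,0,0,0]])

```text
t: 49.72
tool_pos: [0.5685, -0.2052, 0.2187]
ee_rot: [0.996, -0.085, -0.002, -0.001]
force: [0.5, 0.7, -3.4]
width: 0.0604
```

Request:
apply_moves(plan=[[-0.05,-0.24,0,0,0,0],[-0.11,-0.48,0,0,0,0],[-0.16,-0.72,0,0,0,0],[-0.22,-0.96,0,0,0,0]])

```text
t: 50.05
tool_pos: [0.563, -0.1067, 0.219]
ee_rot: [0.996, -0.085, -0.002, -0.0]
force: [0.2, 0.1, -3.4]
width: 0.0602
```

Request:
apply_moves(plan=[[-0.05,-0.24,0,0,0,0],[-0.11,-0.48,0,0,0,0],[-0.16,-0.72,0,0,0,0],[-0.22,-0.96,0,0,0,0]])

```text
t: 50.38
tool_pos: [0.5573, -0.0087, 0.2191]
ee_rot: [0.996, -0.085, -0.002, -0.0]
force: [0.1, 0.6, -4.0]
width: 0.0601
```

Request:
apply_moves(plan=[[-0.05,-0.24,0,0,0,0],[-0.11,-0.48,0,0,0,0],[-0.15,-0.65,0,0,0,0],[-0.16,-0.71,0,0,0,0],[-0.16,-0.71,0,0,0,0]])

```text
t: 50.8
tool_pos: [0.5541, 0.0641, 0.2196]
ee_rot: [0.997, -0.083, -0.002, -0.0]
force: [0.2, 0.1, -3.2]
width: 0.0602
```

Request:
apply_moves(plan=[[0,0,0.08,0,0,0],[0,0,0.22,0,0,0],[0,0,0.44,0,0,0],[0,0,0.7,0,0,0],[0,0,0.9,0,0,0]])

```text
t: 51.22
tool_pos: [0.5549, 0.0586, 0.1286]
ee_rot: [0.996, -0.087, -0.001, 0.001]
force: [-0.0, -0.5, -2.7]
width: 0.0602
```

```bash
python3 go.py .5592 .0625 .0534
```

```text
t 51.22 p [0.5549 0.0586 0.1286] jaw -99.98 -> -100.0 w 0.0602 F [-0.  -0.5 -2.7] j7 -1.96
now-axes shift [ 0.037 -0.047  0.752] turn [ 0.002  0.002 -0.   ] | after-turn shift [ 0.035 -0.046  0.752]
```

Request:
apply_moves(plan=[[0.02,-0.02,0.1,0,0,0],[0.03,-0.035,0.25,0,0,0],[0.03,-0.035,0.4,0,0,0],[0.03,-0.035,0.5,0,0,0],[0.03,-0.035,0.5,0,0,0]])

```text
t: 51.63
tool_pos: [0.5581, 0.0627, 0.079]
ee_rot: [0.996, -0.086, -0.002, 0.001]
force: [-1.0, -0.5, -3.7]
width: 0.0605
```

Request:
apply_moves(plan=[[0,0,0,0,0,0],[0,0,0,0,0,0],[0,0,0,0,0,0]])

```text
t: 51.88
tool_pos: [0.5604, 0.0638, 0.0821]
ee_rot: [0.996, -0.086, 0.001, -0.0]
force: [-0.5, 0.1, -3.5]
width: 0.0604
```

```bash
python3 go.py .5592 .0625 .0534
```

```text
t 51.88 p [0.5604 0.0638 0.0821] jaw -99.85 -> -99.8 w 0.0604 F [-0.5  0.1 -3.5] j7 -1.97
now-axes shift [-0.01   0.015  0.287] turn [-0.    -0.002 -0.   ] | after-turn shift [-0.01   0.015  0.287]
```

Request:
apply_moves(plan=[[-0.01,0.013,0.06,0,0,0],[-0.01,0.013,0.15,0,0,0],[-0.01,0.013,0.22,0,0,0],[-0.01,0.013,0.25,0,0,0],[-0.01,0.013,0.25,0,0,0]])

```text
t: 52.3
tool_pos: [0.5574, 0.0628, 0.0548]
ee_rot: [0.996, -0.086, -0.001, 0.0]
force: [0.0, -0.1, -3.2]
width: 0.0604
```

Request:
apply_moves(plan=[[0,0,0,0,0,0],[0,0,0,0,0,0]])

```text
t: 52.47
tool_pos: [0.5586, 0.0629, 0.0562]
ee_rot: [0.996, -0.086, 0.0, -0.0]
force: [0.3, -0.6, -3.1]
width: 0.0603
```

```bash
python3 go.py .5592 .0625 .0534
```

```text
t 52.47 p [0.5586 0.0629 0.0562] jaw -99.82 -> -99.8 w 0.0603 F [ 0.3 -0.6 -3.1] j7 -1.97
now-axes shift [0.007 0.003 0.028] turn [-0. -0. -0.] | after-turn shift [0.007 0.003 0.028]
```

Request:
apply_moves(plan=[[0.006,0.003,0.01,0,0,0],[0.006,0.003,0.025,0,0,0],[0.006,0.003,0.025,0,0,0],[0.006,0.003,0.025,0,0,0]])

```text
t: 52.8
tool_pos: [0.5589, 0.0624, 0.0536]
ee_rot: [0.996, -0.086, -0.0, 0.0]
force: [0.6, -0.6, -3.4]
width: 0.0602
```

Request:
apply_moves(plan=[[0,0,0.01,0,0,0],[0,0,0.01,0,0,0],[0,0,0.01,0,0,0]])

```text
t: 53.05
tool_pos: [0.5591, 0.0625, 0.0534]
ee_rot: [0.996, -0.086, 0.0, -0.0]
force: [-3.2, -0.1, 6.2]
width: 0.0601
```

Jar is down on its pad. Opening, rising and retreating toward the robot, clear of everything.

Request:
apply_moves(plan=[[0,0,-0.006,0,0,0],[0,0,-0.006,0,0,0],[0,0,-0.006,0,0,0],[0,0,-0.006,0,0,0],[0,0,-0.006,0,0,0]], jaw=1)

```text
t: 53.47
tool_pos: [0.559, 0.0625, 0.0532]
ee_rot: [0.996, -0.086, 0.0, -0.0]
force: [-0.6, 0.4, -0.3]
width: 0.0854
```

Request:
apply_moves(plan=[[0,0,-0.1,0,0,0],[0,0,-0.35,0,0,0],[0,0,-0.7,0,0,0],[0,0,-1,0,0,0]])

```text
t: 53.8
tool_pos: [0.5588, 0.0624, 0.1552]
ee_rot: [0.996, -0.086, -0.0, 0.0]
force: [-0.0, 0.3, 0.5]
width: 0.0852
```

Request:
apply_moves(plan=[[0,0,-0.2,0,0,0],[0,0,-0.5,0,0,0],[0,0,-0.8,0,0,0]])

```text
t: 54.05
tool_pos: [0.5583, 0.0624, 0.235]
ee_rot: [0.996, -0.086, -0.0, 0.0]
force: [0.2, 0.2, -0.8]
width: 0.0854
```

Request:
apply_moves(plan=[[0,0.2,0,0,0,0],[0,0.5,0,0,0,0],[0,0.75,0,0,0,0],[0,1,0,0,0,0]])

```text
t: 54.38
tool_pos: [0.5415, -0.0373, 0.2342]
ee_rot: [0.996, -0.086, 0.0, 0.0]
force: [0.9, -0.3, -0.3]
width: 0.0855
```

Request:
apply_moves(plan=[[0,0.3,0,0,0,0],[0,0.6,0,0,0,0],[0,0.9,0,0,0,0]])

```text
t: 54.63
tool_pos: [0.526, -0.126, 0.234]
ee_rot: [0.996, -0.085, 0.0, -0.0]
force: [0.4, -0.0, -0.2]
width: 0.0856
```

Request:
apply_moves(plan=[[0,0.3,0,0,0,0],[0,0.6,0,0,0,0],[0,0.8,0,0,0,0],[0,0.9,0,0,0,0],[0,0.9,0,0,0,0]])

```text
t: 55.05
tool_pos: [0.5104, -0.2159, 0.2337]
ee_rot: [0.996, -0.088, 0.0, 0.001]
force: [0.7, 0.1, 0.1]
width: 0.0853
```

```bash
python3 meas.py t12 sqbody,.47,0,.06,.094 slim,.546,-.065,.03,.139 jar,.56,.062,.045,.114 spacer,.5264,.286,.06,.085; python3 - <<'E'
from rig import state,get_image
from h import *
im=get_image("side"); np.savez("s12.npz",**im); cv2.imwrite("pics/s12.png",im["color"][:,:,::-1])
s=state();print(s["t"],s["tool_pos"],s["force"])
a=load("top0")["color"].astype(int);b=load("t12")["color"].astype(int)
print("beaker diff",np.abs(a-b)[95:160,260:315].mean(), np.abs(a-b)[100:160,140:255].mean())
c=cloud(load("t12")); print("spacer top z",np.median(c[280:288,157:163,2]))
E
```

```text
sqbody circ [0.4709 0.0026] 0.0712 rect [0.4708 0.0029] [0.0537 0.0539] 81.6
slim circ [ 0.5456 -0.0661] 0.0231 rect [ 0.546  -0.0663] [0.0216 0.0216] 89.0
jar circ [0.559 0.062] 0.0548 rect [0.5588 0.0621] [0.0534 0.0533] 26.0
spacer circ [0.5274 0.2856] 0.0541 rect [0.5272 0.2852] [0.0262 0.0503] 72.3
55.15 [ 0.5114952  -0.21207425  0.23341961] [0.08033701 0.63329367 0.02099735]
beaker diff 3.987039627039627 4.231014492753623
spacer top z 0.08568519400328622
```

View pics/t12.png

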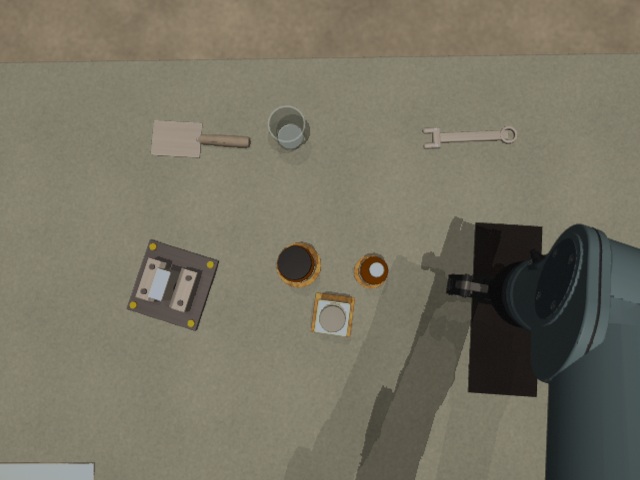

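View pics/s12.png

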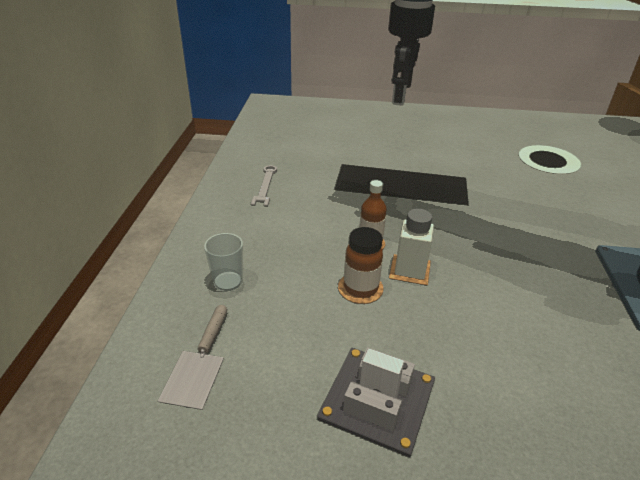

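All three containers stand on their pads within about 1 mm. The spacer is upright in the gap with its top at z ≈ 0.0855 (0.085 expected), and the beaker at (288,128) hasn't moved. Handing in.

```bash
python3 -c "
from rig import hand_in,state
print(hand_in(),state()['t'])"
```

```text
the job is handed in; nothing more can be done
the job is handed in; nothing more can be done
```

The job is done and handed in at about 55 s of the 152 s allowed. I moved all three containers to the mat, pushed the spacer down into the frame gap, then put each container back on its own pad. The hand-in gave no verdict, so the results below are my own checks.

- **Containers:** the last top view puts the square bottle 0.7 mm, the slim bottle 0.1 mm and the jar 0.5 mm from their pad centres. All three are upright in both views.
- **Spacer:** it stopped at the height expected for the gap floor, with 15 N of reaction. Its top reads 85.7 mm, where 85 mm is expected. It lies in line with the gap and about 1 mm from the middle lengthwise.
- **Beaker:** it looks unmoved compared with the first image.
- **Forces:** I saw at most about 24 N, while setting the square bottle down on the mat.
- **Disagreement:** the side camera placed the frame about 2 mm further in x than the top and wrist cameras, which is about the calibration error. I went with the top and wrist values, and the spacer entered the gap without touching the sides.

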